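# Pack the washed tube sleeves in their tray

## Task

Take the three washed flanged sleeves off the pegs of the drying rack and pack them in one straight row in the storage tray, alternately flange down, flange up, flange down, the first against the end wall, so that the flanges overlap and all three fit between the wall and the sprung block. They must all stand flat on the tray floor with the block's spring holding the row tight. Do not knock over or shift the bottles, the timer or the pot.

Things in the scene. Friction and masses are not known exactly. Their poses are not given: they have to be found in the camera images.
- sleeve_a: hat-shaped aluminium tube sleeve: flange 48 mm across, 6 mm thick, with a barrel standing out 12 mm, 25 mm across at the flange, evenly tapering to 22 mm; 18 mm long in all, 15 mm through bore, 45 g. Origin on the axis, 9 mm from either end; z from flange (z -9 to -3 mm) to barrel (-3 to +9). On a rack peg; two of the three show their barrel, one its flange, the other end on the panel
- sleeve_b: hat-shaped aluminium tube sleeve: flange 48 mm across, 6 mm thick, with a barrel standing out 12 mm, 25 mm across at the flange, evenly tapering to 22 mm; 18 mm long in all, 15 mm through bore, 45 g. Origin on the axis, 9 mm from either end; z from flange (z -9 to -3 mm) to barrel (-3 to +9). On a rack peg; two of the three show their barrel, one its flange, the other end on the panel
- sleeve_c: hat-shaped aluminium tube sleeve: flange 48 mm across, 6 mm thick, with a barrel standing out 12 mm, 25 mm across at the flange, evenly tapering to 22 mm; 18 mm long in all, 15 mm through bore, 45 g. Origin on the axis, 9 mm from either end; z from flange (z -9 to -3 mm) to barrel (-3 to +9). On a rack peg; two of the three show their barrel, one its flange, the other end on the panel
- rack: fixed drying rack: white panel 164 mm wide (y), 56 mm up its slope, on steel legs, leaning so that its three pegs point up and forward at 35 degrees from vertical, along (-0.574, 0, 0.819) of its frame. Pegs 12 mm thick, 14 mm long, 56 mm apart; feet on the panel face at x 6, y -56, 0, 56, z 48 mm. Sleeves hang 1.5 mm low on them. Origin: on the bench under the middle
- tray: fixed low grey tray, 64 (x) by 162 mm (y), origin on the bench under its middle, z up. Floor at z 7 mm. End wall at +y: inner face y = 75 mm, 14 mm above the floor. Long sides: rails 5 mm above the floor, inner faces x = +-27.5 mm. At -y the white sprung block. A row down, up, down has centres about 35.5 mm apart and is 119 mm long, 4 mm more than the gap from wall to resting block
- row_start (a point): middle of the foot of the tray's end wall: on the tray floor (z 7 mm), at x 0, y 75 mm of the tray's frame
- block_face (a point): middle of the foot of the block's face, at floor height; moves with the block. The block is 40 mm wide; its face is upright for 7 mm above the floor, then slopes away from the wall at 56 degrees from level up to 20 mm, so a flange pressed down on the slope drives the block back
- block (a joint): how far the sprung block is pushed back from rest, m: 0 to 0.011, towards the tray's -y; its spring pushes to the wall with 2 N at 0, rising 0.12 N a millimetre. About 0.0035 when the row is packed
- rinse_bottle: bystander: small white bottle, 40 mm across, 128 mm tall, stands behind the rack; origin under its middle
- dropper_bottle: bystander: slim white dropper bottle, 23 mm across, 82 mm tall, stands behind the rack; origin under its middle
- timer: bystander: white bench timer, 66 mm wide and tall, 24 mm deep, stands behind the tray; origin under its middle
- pot: bystander: white specimen pot with a yellow cap, 51 mm across, 62 mm tall, stands to the left of the rack; origin under its middle
There are look-alikes about, which are no part of the job. What is shaped like the sleeve_a but blue or red is not meant.

How it is judged:
By the outcome, as a careful person would: the job done as asked, in the order asked, and still so for the second after the job is handed in, with the robot touching nothing.
It also fails if it takes over 64 s, if anything falls off the work surface, if the arm or the gripper's body presses on something with over 40 N, if the wrist force passes 120 N, or if a joint passes its speed limit or range.

## Robot

A 7-joint arm with a two-finger parallel gripper is mounted at the origin on a cart in front of the work surface, level with it; the furniture and walls round the work are solid. World frame = base frame: x ahead of the robot, y to its left, z up, the work surface at z = 0. Lengths are in m, angles in rad, forces in N, time in s.
With the tool pointing down it reaches from about 0.4 to 0.85 m from the base axis. Payload 10.4 kg.
Tool frame: the origin (TCP) lies midway between the tips of the shut fingers; the grasp point (between the pads) lies 19 mm behind it (r.grasp_offset is the distance from the TCP to the grasp point, in m); x points along the fingers, y is the direction in which the jaws open and shut, and the axes are right-handed (so a half turn about x gives the same grasp; the last joint's range is limited). The gripper opens to 87 mm and grips with 3 to 60 N. Pads are 19 mm wide; open, the fingers measure 117 mm over their backs; the gripper's body (75 mm by 190 mm) begins 51 mm behind the grasp point.
Start: joints at [-1.3, 0.332, -0.065, 1.46, 0.022, 1.35, -0.088], TCP at [0.181, 0.598, 0.188] pointing down, gripper open.
Joint ranges: [-2.6, 2.6], [-0.5, 2.12], [-1.47, 1.34], [0.16, 2.42], [-1.27, 4.41], [0.06, 2.06], [-2.6, 2.6]. Speed limits (rad/s): [2.22, 2.22, 2.79, 2.79, 3.14, 3.14, 3.14].

## Interface

Orientations are given as a unit quaternion [x, y, z, w].
In Python, from bench import r, vision, close_job gives the robot as it stands. The module is installed in compiled form; this text tells all that it offers.
- The arm moves only by the shell command python3 -m pendant 'ROWS' [OPENING] [FORCE]. ROWS is text: rows parted by semicolons, each of 6 numbers parted by spaces: the shift along the tool's x, y, z in units of 0.25 m (1.0 is 0.25 m), then the turn, a rotation vector about the tool's x, y, z in units of 1.5 rad (1.0 is 1.5 rad). A call has 1 to 8 rows; each row is the pose to reach, as a shift and turn from the pose commanded when the call began, along the tool's axes at that moment; what a row does not reach only later rows make up. A row lasts 1/10 s, in which the tool goes at most 50 mm and 8.59 degrees, less where a joint would pass 70% of its speed; a pose out of reach is approached as far as the arm can. A call with a number of a shift or a turn outside -1 to 1 is refused whole. A call with a gripper value outside its range is refused whole. OPENING is the gripper command: -1 is shut, 1 is fully open, values between are in proportion, set as the call begins (- or left out, the last holds). The fingers move at their own pace and stop on an object; FORCE is the grip in N (left out, the last holds). Time passes only in rows, so rows that repeat a pose let the fingers close. It gives the time, the measured TCP pose, the force and the opening at its end, in the units of the state.
- r.read_state(): the state, without advancing time (a new reading comes with each control period).
- vision.camera(name): name is "side" or "top" or "wrist"; returns (picture, depth): 480x640x3 uint8, blue, green, red; 480x640 float32, m along the optical axis (not along the pixel's ray), 0 where there is no reading.
- vision.get_calibration(name): a dict with "camera_matrix" (3x3 intrinsics, pixels), "rvec" (rotation vector, rad) and "tvec" (3), from world to camera coordinates, as OpenCV has them. Camera axes: x right, y down, z forward; pixel columns grow to the right and rows downward; lengths in m; the calibration is good to about 2 mm. A picture is of the moment at which its call begins: read the wrist's pose just before it. get_calibration takes no time and is no camera call; for the wrist camera it gives the pose at the moment of the call.
- close_job(): hands the job in, once; it reports no verdict.
The state is a dict: "time": time; "joint_positions": joint angles; "joint_vel": joint speeds; "joint_torque": joint torques, N m; "ee_pos": TCP position; "eef_rot": TCP orientation; "ft_force": force on the tool from outside, world axes, zero at the start; "torque": the same for the moment, N m; "width": finger opening in m.
Only numpy, scipy, OpenCV 4.12 (cv2) and the standard library are available. Lean on these libraries where they do the work, as an engineer would, in place of code of your own. Each camera call takes 0.05 s, during which the arm holds its last target. There are 200 camera calls.

## Working session

There is one attempt and no reset: what is moved stays moved. The work goes in short steps, Python scripts to look and compute and a shell command to move; the robot and the scene stay as the last step left them, time stands still between calls to the robot, and variables do not carry over. Pictures are saved under pics/ and viewed, about 8 in all and at most 12, crops included, and the job is handed in when it is done.

```bash
mkdir -p pics; cat > h.py <<'E'
import numpy as np, cv2
from scipy.spatial.transform import Rotation as R
from bench import r, vision
def cam(n):
    c=vision.get_calibration(n); img,d=vision.camera(n)
    return img,d,np.array(c["camera_matrix"]),cv2.Rodrigues(np.array(c["rvec"],float))[0],np.array(c["tvec"],float).ravel()
def pts(d,K,Rm,t):
    v,u=np.mgrid[0:480,0:640]; 
    P=np.stack([(u-K[0,2])/K[0,0]*d,(v-K[1,2])/K[1,1]*d,d],-1)
    return (P-t)@Rm   # world
def proj(p,K,Rm,t):
    q=K@(Rm@np.asarray(p,float)+t); return q[:2]/q[2]
E
python3 - <<'E'
from h import *
s=r.read_state(); print(s['time'],s['ee_pos'],s['eef_rot'],s['width'],r.grasp_offset)
for n in ("top","side"):
    img,d,K,Rm,t=cam(n); cv2.imwrite(f"pics/{n}0.png",img); np.savez(f"{n}0.npz",img=img,d=d,K=K,Rm=Rm,t=t)
    print(n,K[0,0],-Rm.T@t)
E
```

```text
0.0 [0.18087531 0.59780015 0.18754776] [ 0.10299813  0.69953281 -0.10398692  0.69945118] 0.0871517953418582 0.0187
top 529.6150995179942 [0.48574481 0.29641675 1.13661194]
side 477.35215023468976 [0.36290233 0.99189295 0.66037346]
```

View pics/top0.png

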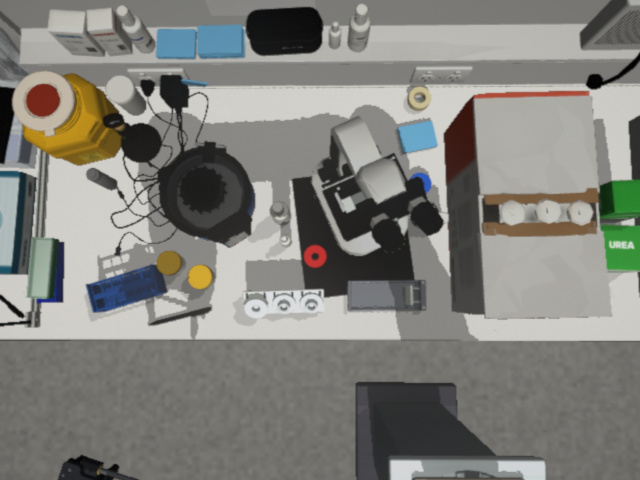

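View pics/side0.png

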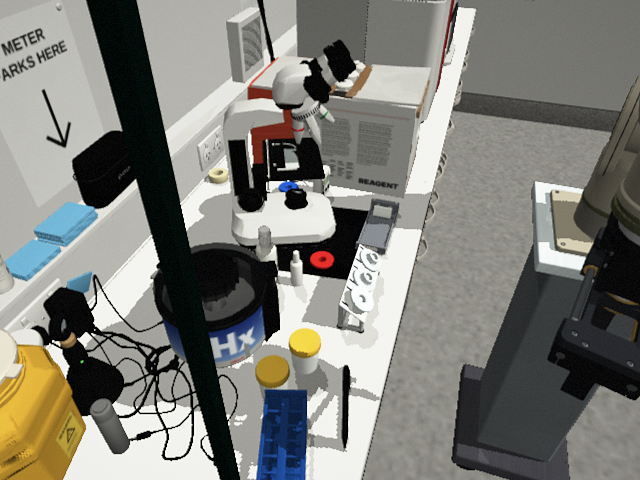

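The top view shows the rack with three grey sleeves at (256,306), (284,303) and (312,301), and the tray at (386,295) with its white block on the right at (413,296). The red ring (315,256) and the blue one (420,182) are look-alikes. The side view shows the same rack at (362,280) and the tray at (378,225). I'll confirm in an enlarged crop and measure.

```bash
python3 - <<'E'
from h import *
z=np.load("top0.npz"); img,d,K,Rm,t=[z[k] for k in("img","d","K","Rm","t")]
P=pts(d,K,Rm,t); np.set_printoptions(precision=3,suppress=True)
for (u,v) in [(256,306),(284,303),(312,301),(248,295),(322,295),(284,313),(352,285),(352,307),(375,295),(413,290),(424,296),(404,296),(280,212),(286,240),(180,315),(200,277),(315,248),(300,330)]:
    print((u,v),P[v,u])
a=cv2.resize(img[275:325,235:435],None,fx=4,fy=4,interpolation=cv2.INTER_CUBIC)
z=np.load("side0.npz"); img=z["img"]
b=cv2.resize(img[190:335,320:420],None,fx=2.7,fy=2.7,interpolation=cv2.INTER_CUBIC)
c=np.zeros((a.shape[0]+b.shape[0],800,3),np.uint8); c[:200]=a; c[200:,:b.shape[1]]=b
cv2.imwrite("pics/crop0.png",c); print(c.shape)
E
```

```text
(256, 306) [0.462 0.431 0.06 ]
(284, 303) [0.468 0.374 0.066]
(312, 301) [0.472 0.318 0.061]
(248, 295) [0.484 0.448 0.06 ]
(322, 295) [0.484 0.298 0.051]
(284, 313) [0.447 0.376 0.041]
(352, 285) [0.505 0.235 0.012]
(352, 307) [0.459 0.235 0.008]
(375, 295) [0.484 0.186 0.003]
(413, 290) [0.495 0.105 0.006]
(424, 296) [0.482 0.087 0.03 ]
(404, 296) [0.482 0.124 0.005]
(280, 212) [0.645 0.38  0.114]
(286, 240) [0.595 0.371 0.069]
(180, 315) [0.442 0.599 0.009]
(200, 277) [0.52  0.546 0.063]
(315, 248) [0.583 0.313 0.019]
(300, 330) [ 0.41   0.345 -0.002]
(592, 800, 3)
```

View pics/crop0.png

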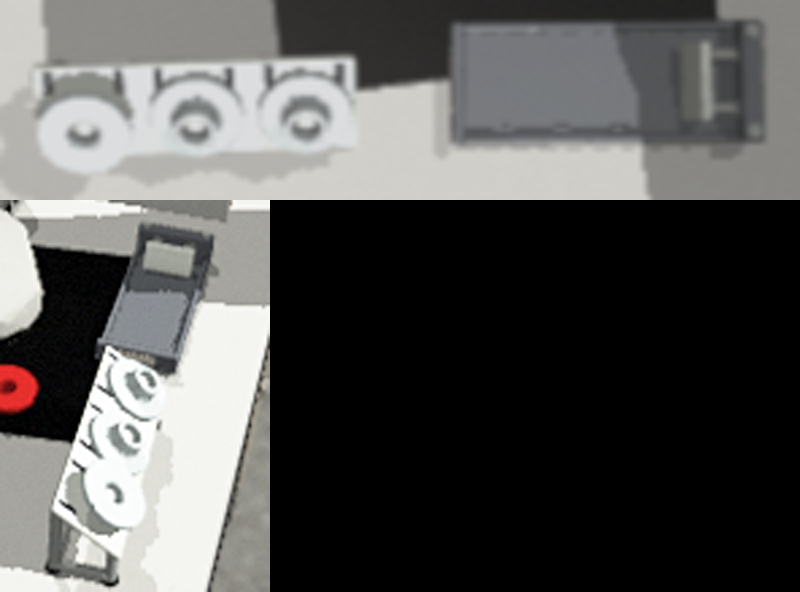

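The crop confirms it. The left sleeve (crop 85,130; y≈0.43) shows its flange, and the middle (197,120) and right (303,117) ones show barrels. All three are grey, so they are the ones meant. Middle becomes the first, left the second (flange up) and right the third. Next I'll check heights around them and the start orientation.

```bash
python3 - <<'E'
from h import *
np.set_printoptions(precision=3,suppress=True,linewidth=180)
print(R.from_quat(r.read_state()['eef_rot']).as_matrix())
H={}
for n in("top","side"):
    z=np.load(n+"0.npz"); P=pts(z["d"],z["K"],z["Rm"],z["t"])[z["d"]>0]
    for p in P:
        if .38<p[0]<.72 and -.02<p[1]<.56 and -.01<p[2]<.6:
            k=(int(p[0]//.02),int(p[1]//.02)); H[k]=max(H.get(k,0),p[2])
print("cm heights; cols y=",[round((j+.5)*.02,2) for j in range(27,-2,-1)][::4])
for i in range(35,18,-1): print("%.2f"%((i+.5)*.02)," ".join("%3d"%round(100*H[(i,j)]) if (i,j) in H else "  ." for j in range(27,-2,-1)))
# tray/rack mask geometry from top
z=np.load("top0.npz"); img,d=z["img"],z["d"]; P=pts(d,z["K"],z["Rm"],z["t"])
# ray to plane for tray corners (top of rim, z~.012) in crop coords/4
def ray(u,v,h):
    K,Rm,t=z["K"],z["Rm"],z["t"]; c=-Rm.T@t; q=Rm.T@np.linalg.solve(K,[u,v,1]); return c+q*(h-c[2])/q[2]
for (a,b,h) in [(450,22,.02),(451,143,.02),(765,22,.02),(765,143,.02),(460,30,.012),(735,22,.012),(712,80,.007),(682,80,.03)]:
    print("tray",(a,b),ray(235+a/4,275+b/4,h))
E
```

```text
[[-0.     0.29   0.957]
 [-0.001  0.957 -0.29 ]
 [-1.    -0.001  0.   ]]
cm heights; cols y= [0.55, 0.47, 0.39, 0.31, 0.23, 0.15, 0.07, -0.01]
0.71  16  16  16  16  14  14   1   0   0   0   1   1  12  13  28  29  29  32  29  19  18   .   .   2   2   0  24  24  24
0.69  16  16  16  16  14  14  11   0   0   0   1   1  18  18  19  32  34  35  35  19  18   .   .   .   0   0  24  24  25
0.67  16  16  16  16  14  14  11   9  13  13   1   1  18  19  19  34  35  35  35  35  35  18   .   .   0   0  25  24  25
0.65  16  16  16  16  14  14   1   9  13  13   1   1   1  18  19  34  35  36  36  35  35  33   6   6   7   7  25  24  25
0.63  14  15  14  14  14  13   0   0   9   9   1   0   1  18  19  35  35  36  35  36  37  37   6   6   7   7  24  24  26
0.61  14  14  14  14  13  12   0   1   8   8   1   0   0   1  18  35  36  36  35  38  39  39   0   0   0   0  24  24  26
0.59  13  13  13  14  13   1   0   0   8   8   0   2   2   2  18  31  37  38  38  38  39  39   0   0   1   0  24  24  24
0.57   1   0   0   0   0   0   1   1   0   0   2   2   3   2   1   4  37  39  39  38  38  37   1   1   0   0  
[... 681 characters left out ...]
  2   2   2   2   1   1   2   2   3   0   0  24  24  25
0.43   1   0   1   0   1   5   5   1   0   1   0   1   0   0   1   1   1   0   0   0   0   1   0   0   0   1   1   0   0
0.41   1   1   1   0   0   0   1   1   1   1   0   1   1   1   0   1   0   1   1   0   0   0   1   1   0   1   1   1   0
0.39   1   0   1   0   0   1   0   0   0   1   0   0   0   0   0   0   1   0   0   1   0   0   1   0   0   0   0   1   0
tray (450, 22) [0.514 0.244 0.02 ]
tray (451, 143) [0.451 0.244 0.02 ]
tray (765, 22) [0.514 0.08  0.02 ]
tray (765, 143) [0.451 0.081 0.02 ]
tray (460, 30) [0.51  0.239 0.012]
tray (735, 22) [0.514 0.094 0.012]
tray (712, 80) [0.484 0.106 0.007]
tray (682, 80) [0.484 0.125 0.03 ]
```

Nothing near the tray is in the way except the microscope eyepieces (x≥0.555, z≈0.37). The tray is 0.451–0.514 in x and 0.081–0.244 in y, which matches 64×162 mm, with yaw ≈0. I'll move to a tilted look at the rack.

```bash
cat >> h.py <<'E'
def tool(pitch,yaw=0,lean=0):
    """columns = tool axes. pitch: tool x tilted forward (rad) from down; jaws in xz plane; yaw about z; lean: about world x"""
    s,c=np.sin(pitch),np.cos(pitch)
    M=np.array([[s,c,0],[0,0,-1],[-c,s,0]])
    return R.from_euler('z',yaw).as_matrix()@R.from_euler('x',lean).as_matrix()@M
def go(p,M):
    s=r.read_state(); R0=R.from_quat(s['eef_rot']).as_matrix(); p0=np.array(s['ee_pos'])
    sh=R0.T@(np.asarray(p)-p0)/.25; rv=R.from_matrix(R0.T@M).as_rotvec()/1.5
    print("ROW",*["%.4f"%x for x in sh],*["%.4f"%x for x in rv], " mm %.1f deg %.1f"%(np.linalg.norm(sh)*250,np.degrees(np.linalg.norm(rv)*1.5)))
def st():
    s=r.read_state(); print("t %.2f"%s['time'],np.round(s['ee_pos'],4),"F",np.round(s['ft_force'],1),"w %.4f"%s['width'])
E
python3 - <<'E'
from h import *
print(np.linalg.det(tool(.61))); go([.393,.375,.18],tool(np.radians(35)))
E
```

```text
1.0
ROW 0.0314 -0.6074 1.0703 0.8235 -0.2590 0.3504  mm 307.8 deg 80.1
```

```bash
python3 -m pendant '0.03 -0.6 1 0.82 -0.26 0.35;0.03 -0.6 1 0.82 -0.26 0.35;0.03 -0.6 1 0.82 -0.26 0.35;0.03 -0.6 1 0.82 -0.26 0.35;0.03 -0.6 1 0.82 -0.26 0.35;0.03 -0.6 1 0.82 -0.26 0.35;0.03 -0.6 1 0.82 -0.26 0.35;0.03 -0.6 1 0.82 -0.26 0.35'
python3 - <<'E'
from h import *
go([.393,.375,.18],tool(np.radians(35)))
print(np.round(r.read_state()['joint_positions'],2))
E
```

```text
time: 0.9
ee_pos: [0.3777, 0.3806, 0.1809]
eef_rot: [0.558, 0.401, -0.299, 0.661]
ft_force: [-0.2, 1.1, 0.7]
width: 0.0868
ROW 0.0326 0.0453 0.0339 0.1309 -0.0406 0.0550  mm 16.3 deg 12.7
[-1.19 -0.11 -0.02  2.08  0.56  1.   -1.26]
```

```bash
python3 -m pendant '0.03 0.045 0.034 0.13 -0.04 0.055;0.03 0.045 0.034 0.13 -0.04 0.055;0.03 0.045 0.034 0.13 -0.04 0.055'
python3 - <<'E'
from h import *
go([.393,.375,.18],tool(np.radians(35)))
img,d,K,Rm,t=cam("wrist"); cv2.imwrite("pics/w1.png",img); np.savez("w1.npz",img=img,d=d,K=K,Rm=Rm,t=t); print(K[0,0],-Rm.T@t,Rm[2])
E
```

```text
time: 1.2
ee_pos: [0.3909, 0.3766, 0.1793]
eef_rot: [0.624, 0.33, -0.325, 0.63]
ft_force: [-0.1, 0.9, 0.3]
width: 0.0866
ROW 0.0025 0.0085 0.0067 0.0069 -0.0013 0.0018  mm 2.8 deg 0.6
353.7442892146143 [0.27782411 0.45886669 0.33956762] [ 0.54619037 -0.30128058 -0.78160481]
```

View pics/w1.png

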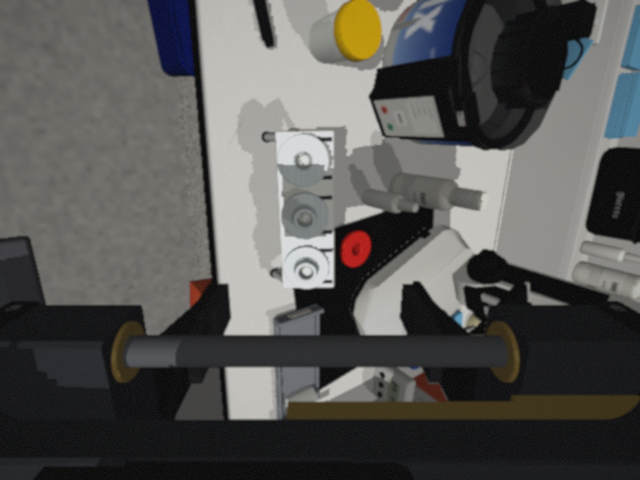

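The wrist view shows the rack with the left sleeve at (303,160), middle (305,215) and right (305,265). The tray end is at (300,330) and the red decoy at (355,248). I'll measure the sleeves from depth against the panel plane.

```bash
python3 - <<'E'
from h import *
np.set_printoptions(precision=4,suppress=True)
z=np.load("w1.npz"); P=pts(z["d"],z["K"],z["Rm"],z["t"]); img=z["img"]
n=np.array([-.574,0,.819]); o=np.array([.479,.375,.048]); e2=np.array([.819,0,.574])
Q=P[115:305,255:350].reshape(-1,3)
# panel seeds: near the expected plane, then refine
for it in range(4):
    h=(Q-o)@n; k=np.abs(h-(np.median(h[np.abs(h)<.006]) if it==0 else 0))<(.004 if it<2 else .0025)
    k&=(np.abs(Q[:,1]-o[1])<.09)&(np.abs((Q-o)@e2)<.035)
    c=Q[k].mean(0); n=np.linalg.svd(Q[k]-c,full_matrices=False)[2][2]; n*=np.sign(n[2]); o=o+n*((c-o)@n)
    e1=np.cross([0,0,1],n); e1/=np.linalg.norm(e1); e1*=np.sign(e1[1]); e2=np.cross(e1,n); e2*=np.sign(e2[0])
h=(Q-o)@n
print("n",n,"tilt",np.degrees(np.arccos(n[2])),"std",h[k].std(),k.sum(),"rack yaw deg",np.degrees(np.arctan2(-e1[0],e1[1])))
a=(Q-o)@e1*1e3; b=(Q-o)@e2*1e3; h*=1e3
pk=np.abs(h)<2.5; m=pk&(abs(b)<35)&(abs(a)<95); print("panel extents a",np.percentile(a[m],[.5,99.5]),"b",np.percentile(b[m],[.5,99.5]))
for name,a0 in(("L",56),("M",0),("R",-56)):
    for lo,hi in((3.5,8.5),(14,20)):
        m=(abs(a-a0)<29)&(h>lo)&(h<hi)&(abs(b)<40)
        if m.sum()<15: continue
        (cx,cy),rad=cv2.minEnclosingCircle(np.c_[a[m],b[m]].astype(np.float32))
        p=o+e1*cx/1e3+e2*cy/1e3
        print(name,(lo,hi),m.sum(),"c",round(cx,1),round(cy,1),"r",round(rad,1),"mean",a[m].mean().round(1),b[m].mean().round(1),"h",np.median(h[m]).round(1),"panel pt",p)
E
```

```text
n [-0.5709 -0.0178  0.8208] tilt 34.83279299857568 std 0.0008355291200595791 3196 rack yaw deg 1.7809253795191768
panel extents a [-80.5396  81.8744] b [-34.8726  20.3531]
L (3.5, 8.5) 15 c 55.3 -9.0 r 7.2 mean 53.7 -10.4 h 6.3 panel pt [0.4677 0.43   0.046 ]
L (14, 20) 1988 c 56.2 -8.9 r 24.0 mean 56.7 -8.8 h 18.0 panel pt [0.4677 0.4309 0.0461]
M (3.5, 8.5) 1281 c 0.1 -9.2 r 24.3 mean 1.6 -8.8 h 6.1 panel pt [0.4692 0.3748 0.0459]
M (14, 20) 283 c 0.4 -9.0 r 11.6 mean 1.0 -8.7 h 17.6 panel pt [0.4694 0.3752 0.046 ]
R (3.5, 8.5) 1102 c -55.7 -9.3 r 24.4 mean -53.6 -9.0 h 6.0 panel pt [0.4709 0.319  0.0459]
R (14, 20) 262 c -55.5 -8.7 r 11.7 mean -54.9 -8.6 h 17.5 panel pt [0.4714 0.3193 0.0462]
```

Sizes (r 24.0, 24.3, 24.4; barrel 11.6), heights (6 and 18) and tilt (34.8°) all agree with the description. I'll approach the middle sleeve.

```bash
cat >> h.py <<'E'
N=np.array([-.5709,-.0178,.8208]); MR=tool(np.radians(34.83),np.radians(1.78))
S=dict(L=np.array([.4677,.4309,.0461]),M=np.array([.4693,.375,.046]),R=np.array([.4711,.319,.046]))
E
python3 - <<'E'
from h import *
go(S['M']+.035*N,MR)
E
```

```text
ROW 0.4772 -0.0489 0.0096 -0.0090 0.0101 0.0004  mm 119.9 deg 1.2
```

```bash
python3 -m pendant '0.477 -0.049 0.0096 -0.009 0.01 0;0.477 -0.049 0.0096 -0.009 0.01 0;0.477 -0.049 0.0096 -0.009 0.01 0;0.477 -0.049 0.0096 -0.009 0.01 0;0.477 -0.049 0.0096 -0.009 0.01 0' 0.1 25
python3 - <<'E'
from h import *
go(S['M']+.0075*N,MR)
img,d,K,Rm,t=cam("wrist"); cv2.imwrite("pics/w2.png",img[60:420,100:540])
E
```

```text
time: 1.75
ee_pos: [0.4499, 0.3745, 0.0762]
eef_rot: [0.622, 0.337, -0.318, 0.631]
ft_force: [-0.1, -0.8, -0.1]
width: 0.0547
ROW 0.1133 -0.0053 0.0006 -0.0016 -0.0001 -0.0002  mm 28.4 deg 0.1
```

View pics/w2.png

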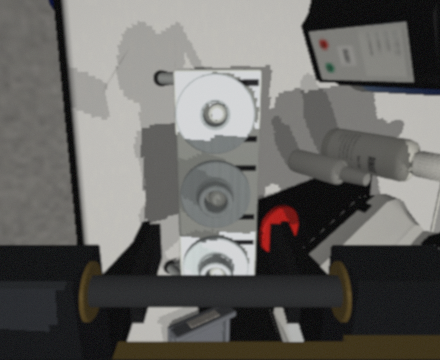

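The view shows the fingertips at crop (150,230) and (280,230), nearer the lowest sleeve in the image. I'll check by projecting the TCP and the sleeve before going down.

```bash
python3 - <<'E'
from h import *
c=vision.get_calibration("wrist"); K=np.array(c["camera_matrix"]);Rm=cv2.Rodrigues(np.array(c["rvec"]))[0];t=np.array(c["tvec"]).ravel()
s=r.read_state(); p=np.array(s['ee_pos']); M=R.from_quat(s['eef_rot']).as_matrix()
o=np.array([100,60])
print("TCP",proj(p,K,Rm,t)-o,"tips",proj(p+M[:,1]*.028,K,Rm,t)-o,proj(p-M[:,1]*.028,K,Rm,t)-o)
for k in S: print(k,proj(S[k]+.018*N,K,Rm,t)-o)
print((np.array(c["tvec"]).ravel()), M.T@(-Rm.T@t-p))
E
```

```text
TCP [216.07722472 212.5025167 ] tips [262.85229055 212.45541725] [169.31887368 212.54959933]
L [213.16831398 115.93803213]
M [213.40823392 202.77079744]
R [213.92990623 277.83087691]
[-0.42023083  0.42581465  0.13022259] [-0.19597911 -0.00040444 -0.0825893 ]
```

```bash
python3 - <<'E'
from h import *
np.set_printoptions(precision=1,suppress=True)
s=r.read_state(); p=np.array(s['ee_pos']); M=R.from_quat(s['eef_rot']).as_matrix()
img,d,K,Rm,t=cam("wrist"); T=(pts(d,K,Rm,t)-p)@M*1e3
dark=(img.max(2)<70)&(d>0)
for sg in(-1,1):
    m=dark&(T[...,0]>-60)&(T[...,0]<8)&(sg*T[...,1]>15)&(sg*T[...,1]<60)&(abs(T[...,2])<25)
    q=T[m]; print(m.sum())
    for lo in range(-60,8,6):
        k=(q[:,0]>=lo)&(q[:,0]<lo+6)
        if k.sum()>2: print(lo,k.sum(),"y",q[k,1].min(),q[k,1].max(),"z",q[k,2].min(),q[k,2].max())
E
```

```text
801
-60 241 y -35.91103746993593 -26.647775204703123 z -10.401259647072035 6.716686561400032
-54 201 y -34.960395300703944 -26.684454561222243 z -10.601308364193768 9.686378806925777
-48 173 y -35.00591457394608 -26.75674675235992 z -10.245970989724508 9.45212278219637
-42 161 y -35.350933056572245 -26.828949099058146 z -10.24594361761727 9.652279098488021
-36 25 y -34.73830867539926 -27.074762086247617 z -9.94595547482864 7.141481259371326
818
-60 258 y 25.097563801524913 35.024893101469075 z -10.627687599914468 6.808854543349892
-54 206 y 25.066277754305396 34.191930675689726 z -10.343707291823444 10.335328801163273
-48 194 y 25.01506760068353 33.82723280689038 z -10.370218123208087 11.231837349000537
-42 145 y 25.07981964223478 33.89812848893344 z -10.179144843639836 10.892785231893749
-36 15 y 25.422551800962882 32.93778706843417 z -10.025149243439435 8.617349626712947
```

```bash
python3 - <<'E'
from h import *
np.set_printoptions(precision=1,suppress=True)
s=r.read_state(); p=np.array(s['ee_pos']); M=R.from_quat(s['eef_rot']).as_matrix()
img,d,K,Rm,t=cam("wrist"); T=(pts(d,K,Rm,t)-p)@M*1e3
for sg in(-1,1):
    m=(d>0)&(T[...,0]>-40)&(T[...,0]<8)&(sg*T[...,1]>15)&(sg*T[...,1]<48)&(abs(T[...,2])<14)
    q=T[m]; C=img[m]
    for lo in range(-40,8,4):
        k=(q[:,0]>=lo)&(q[:,0]<lo+4)
        if k.sum()>2: print(sg,lo,k.sum(),"y",q[k,1].min().round(1),q[k,1].max().round(1),"z",q[k,2].min().round(1),q[k,2].max().round(1),C[k].mean(0))
crop=img[220:340,220:420]; cv2.imwrite("pics/w3.png",cv2.resize(crop,None,fx=4,fy=4,interpolation=cv2.INTER_CUBIC))
E
```

```text
-1 -40 112 y -34.9 -25.9 z -10.3 9.5 [33.  33.4 33.5]
-1 -36 59 y -34.7 -26.1 z -10.2 11.0 [69.1 70.6 71. ]
1 -40 111 y 24.3 33.3 z -10.1 10.5 [19.  18.8 39. ]
1 -36 59 y 24.3 33.1 z -10.3 10.6 [21.5 22.4 79.8]
```

View pics/w3.png

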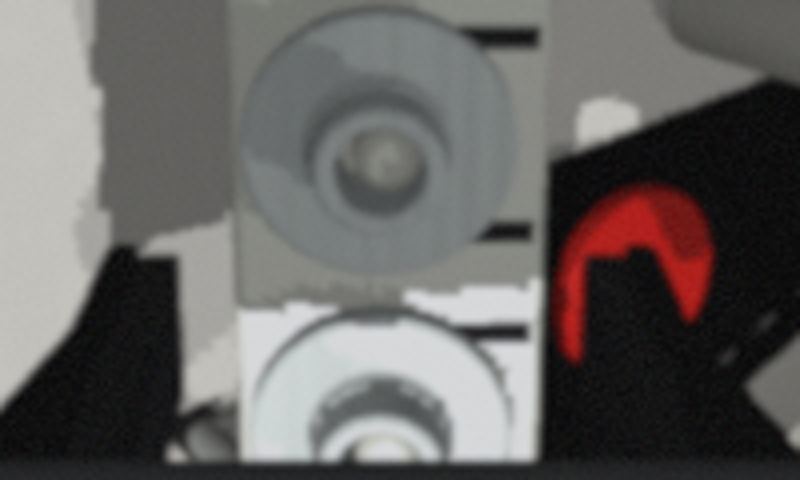

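Crop w3 shows the fingertips ending at (175,255) and (615,255), before where they should be. By depth that is about 33 mm behind the TCP. I'll cross-check with the fixed cameras.

```bash
python3 - <<'E'
from h import *
s=r.read_state(); p=np.array(s['ee_pos']); M=R.from_quat(s['eef_rot']).as_matrix(); print(s['width'],p)
for n in("side","top","wrist"):
    img,d,K,Rm,t=cam(n); np.savez(n+"1.npz",img=img,d=d); T=(pts(d,K,Rm,t)-p)@M*1e3
    print(n,"TCP px",proj(p,K,Rm,t).round(0))
    for sg in(-1,1):
        m=(d>0)&(T[...,0]>-60)&(T[...,0]<12)&(sg*T[...,1]>18)&(sg*T[...,1]<50)&(abs(T[...,2])<16)
        q=T[m]; C=img[m].mean(1)
        for lo in range(-60,12,6):
            k=(q[:,0]>=lo)&(q[:,0]<lo+6)
            if k.sum()>1: print(sg,lo,k.sum(),"y %.0f..%.0f z %.0f..%.0f col %.0f"%(q[k,1].min(),q[k,1].max(),q[k,2].min(),q[k,2].max(),C[k].mean()))
    # sleeves in this view
    for k in S:
        A=(pts(d,K,Rm,t)-S[k])
        h=A@N; rr=np.linalg.norm(A-h[...,None]*N,axis=-1); m=(d>0)&(rr<.022)&(abs(h)<.03)
        if m.sum()>5: print(n,k,"h mm pct",np.percentile(h[m]*1e3,[10,50,90]).round(1),m.sum())
E
```

```text
0.049814144734385855 [0.44976116 0.37569712 0.07725053]
side TCP px [376. 270.]
-1 -60 34 y -33..-24 z -12..12 col 37
-1 -54 28 y -32..-24 z -13..10 col 36
-1 -48 31 y -33..-23 z -12..10 col 34
-1 -42 25 y -32..-23 z -13..8 col 31
-1 -36 19 y -34..-23 z -10..10 col 104
1 -60 25 y 26..36 z -13..7 col 16
1 -54 25 y 26..35 z -13..10 col 17
1 -48 28 y 25..35 z -12..11 col 22
1 -42 27 y 25..35 z -11..11 col 29
1 -36 10 y 26..35 z -12..6 col 51
side L h mm pct [-0.9 16.5 18.1] 431
side M h mm pct [ 4.3  6.6 16.8] 289
side R h mm pct [ 4.5  6.7 16.4] 235
top TCP px [283. 312.]
top L h mm pct [ 0.7 17.8 20.7] 311
top M h mm pct [ 5.2  8.  17.5] 260
top R h mm pct [ 5.1  8.7 18.5] 308
wrist TCP px [317. 272.]
-1 -60 248 y -35..-25 z -10..7 col 25
-1 -54 204 y -34..-25 z -10..11 col 24
-1 -48 185 y -34..-25 z -10..12 col 25
-1 -42 168 y -34..-25 z -10..11 col 30
-1 -36 72 y -34..-25 z -10..11 col 64
1 -60 244 y 23..33 z -10..7 col 19
1 -54 209 y 23..32 z -10..10 col 19
1 -48 183 y 23..32 z -10..11 col 19
1 -42 168 y 23..32 z -10..11 col 23
1 -36 69 y 23..32 z -10..11 col 37
wrist L h mm pct [14.1 17.9 18.8] 4228
wrist M h mm pct [ 5.3  6.5 17.5] 3069
wrist R h mm pct [ 5.4  6.5 16.8] 1634
```

Two cameras agree that the tips sit about 33 mm behind the reported TCP at a 50 mm opening, so the fingers seem to move forward as they close. I'll close to about 30 mm in free air and measure again.

```bash
cat > tip.py <<'E'
from h import *
s=r.read_state(); p=np.array(s['ee_pos']); M=R.from_quat(s['eef_rot']).as_matrix(); print("w",s['width'],p,s['time'])
hw=s['width']*500
img,d,K,Rm,t=cam("wrist"); T=(pts(d,K,Rm,t)-p)@M*1e3
for sg in(-1,1):
    m=(d>0)&(sg*T[...,1]>hw-4)&(sg*T[...,1]<hw+12)&(abs(T[...,2])<11)&(T[...,0]>-70)&(T[...,0]<10)
    q=T[m]; print(sg,"tip x",np.percentile(q[:,0],[95,98,99.5]).round(1),"y",np.percentile(q[:,1],[2,98]).round(1))
E
python3 -m pendant '0 0 0 0 0 0;0 0 0 0 0 0;0 0 0 0 0 0;0 0 0 0 0 0' -0.31
python3 tip.py
```

```text
time: 2.45
ee_pos: [0.4499, 0.3743, 0.0754]
eef_rot: [0.623, 0.336, -0.318, 0.631]
ft_force: [0.3, -0.2, 1.4]
width: 0.0311
w 0.031096212740616056 [0.44985717 0.37430076 0.07538333] 2.45
-1 tip x [-36.  -34.9 -34.1] y [-26.5 -16.4]
1 tip x [-36.1 -34.6 -33.8] y [14.7 25.1]
```

The tip reads −34 mm again. Stopping with the TCP at 7.5 mm above the panel is safe whichever reading is right, so I'll go there and look.

```bash
python3 -m pendant '0.11 0 0 0 0 0;0.11 0 0 0 0 0;0.11 0 0 0 0 0;0.11 0 0 0 0 0' 0
sed -i 's/^img,d,K,Rm,t=cam("wrist");/img,d,K,Rm,t=cam("wrist"); cv2.imwrite("pics\/tip.png",cv2.resize(img[200:340,220:420],None,fx=4,fy=4));/' tip.py
python3 tip.py; python3 -c "
from h import *
go(S['M']+.0075*N,MR)"
```

```text
time: 2.9
ee_pos: [0.4653, 0.3752, 0.0534]
eef_rot: [0.623, 0.337, -0.318, 0.631]
ft_force: [-0.3, -0.4, -0.3]
width: 0.043
w 0.04295845580427377 [0.46529054 0.37518727 0.0534449 ] 2.9
-1 tip x [8.4 9.1 9.5] y [-31.9 -18.1]
1 tip x [8.8 9.3 9.8] y [18.1 30.5]
ROW 0.0040 -0.0042 0.0018 -0.0021 -0.0005 -0.0006  mm 1.5 deg 0.2
```

View pics/tip.png

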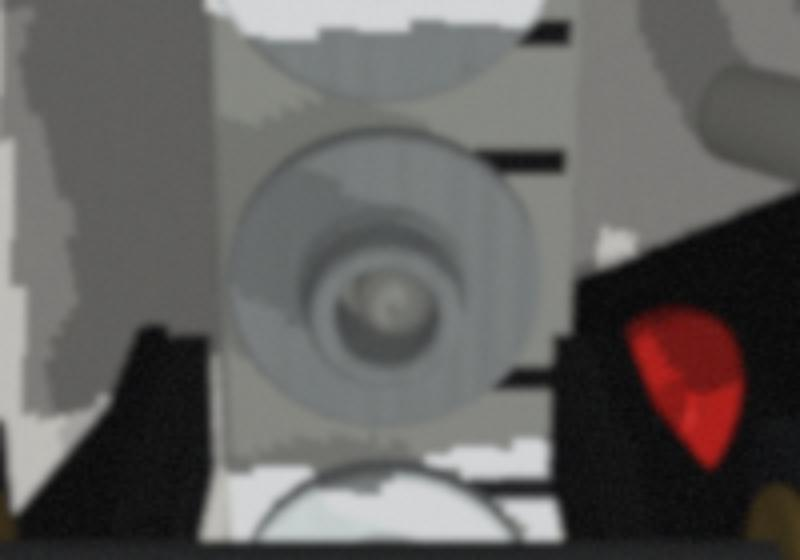

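The picture shows the fingertips at (190,340) and (570,340), well short of the barrel ring at (388,305), so the −34 mm tip reading is right. I'll advance 20 mm more and recheck.

```bash
python3 -m pendant '0.085 -0.004 0 0 0 0;0.085 -0.004 0 0 0 0;0.085 -0.004 0 0 0 0;0.085 -0.004 0 0 0 0' 0
sed -i 's/<10)/<-12)/' tip.py; python3 tip.py; python3 -c "
from h import *
st(); go(S['M']-.0255*N,MR)"
```

```text
time: 3.35
ee_pos: [0.4766, 0.3757, 0.0357]
eef_rot: [0.623, 0.337, -0.318, 0.631]
ft_force: [0.5, -1.3, -0.0]
width: 0.0436
w 0.0435922693132693 [0.47663103 0.37565502 0.0356553 ] 3.35
-1 tip x [-13.4 -12.5 -12.1] y [-32.2 -18.3]
1 tip x [-12.7 -12.3 -12.2] y [18.3 30.6]
t 3.40 [0.4767 0.3757 0.0356] F [-1.3  0.1 -0.4] w 0.0432
ROW 0.0511 -0.0006 0.0019 -0.0021 -0.0006 -0.0006  mm 12.8 deg 0.2
```

```bash
python3 -m pendant '0.02 0 0.002 0 0 0;0.035 0 0.002 0 0 0;0.048 0 0.002 0 0 0;0.048 0 0.002 0 0 0' 0
python3 tip.py; python3 -c "
from h import *
st(); go(S['M']-.0265*N,MR)"
```

```text
time: 3.8
ee_pos: [0.4839, 0.3745, 0.0245]
eef_rot: [0.622, 0.336, -0.318, 0.631]
ft_force: [-0.2, 0.2, 0.6]
width: 0.0434
w 0.04338300188522075 [0.48390968 0.37445891 0.02445184] 3.8
-1 tip x [-26.2 -25.4 -24.7] y [-32.1 -18.1]
1 tip x [-26.2 -25.5 -25.1] y [18.1 30.7]
t 3.85 [0.4838 0.3746 0.0246] F [ 0.3  0.4 -0.1] w 0.0434
ROW 0.0028 0.0012 -0.0034 -0.0020 0.0005 -0.0002  mm 1.1 deg 0.2
```

View pics/tip.png

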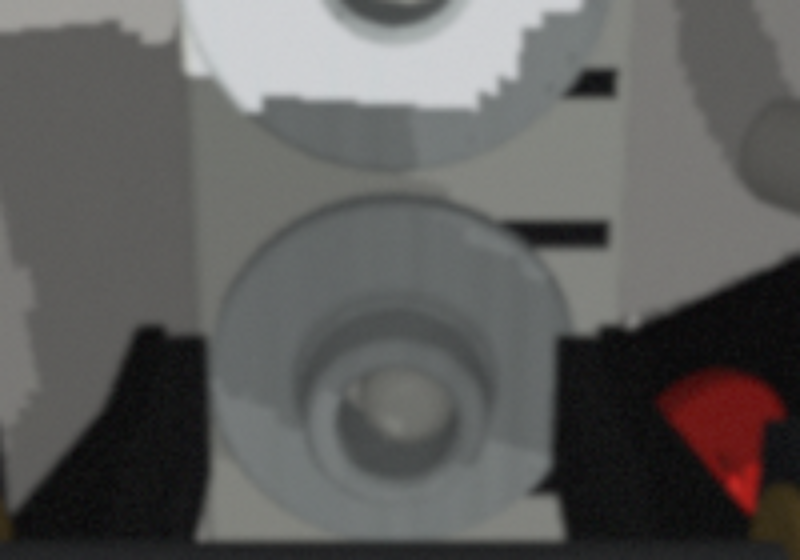

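The fingers now straddle the middle barrel: the ring is at (400,420), with fingers at (210,400) and (555,400). I'll close.

```bash
python3 -m pendant '0.003 0.003 -0.003 0 0 0;0.003 0.003 -0.003 0 0 0;0.003 0.003 -0.003 0 0 0;0.003 0.003 -0.003 0 0 0;0.003 0.003 -0.003 0 0 0' -1 25
python3 -c "
from h import *
st()
print(R.from_quat(r.read_state()['eef_rot']).as_matrix().round(3))"
```

```text
time: 4.35
ee_pos: [0.4854, 0.3758, 0.0253]
eef_rot: [0.623, 0.336, -0.318, 0.631]
ft_force: [2.9, -0.1, 1.6]
width: 0.022
t 4.35 [0.4854 0.3758 0.0253] F [ 2.9 -0.1  1.6] w 0.0220
[[ 0.572  0.82   0.028]
 [ 0.018  0.022 -1.   ]
 [-0.82   0.572 -0.002]]
```

```bash
python3 -m pendant '0 0 0 0 0 0;-0.03 0 0 0 0 0;-0.06 0 0 0 0 0;-0.12 0 0 0 0 0;-0.2 0 0 0 0 0;-0.2 0 0 0 0 0' -1 25
cat > grip.py <<'E'
from h import *
st(); s=r.read_state(); p=np.array(s['ee_pos']); M=R.from_quat(s['eef_rot']).as_matrix()
img,d,K,Rm,t=cam("wrist"); cv2.imwrite("pics/grip.png",cv2.resize(img[200:360,210:430],None,fx=3,fy=3))
T=(pts(d,K,Rm,t)-p)@M*1e3
# visible held flange: gray pixels between/around fingers near the tips
m=(d>0)&(T[...,0]>-44)&(T[...,0]<-5)&(abs(T[...,1])<27)&(T[...,2]>-27)&(T[...,2]<25)&(img.mean(2)>60)
q=T[m]; print("held n",len(q),"x pct",np.percentile(q[:,0],[2,25,50,75,98]).round(1),"y",np.percentile(q[:,1],[1,99]).round(1),"z",np.percentile(q[:,2],[1,99]).round(1))
for lo in range(-44,-4,3):
    k=(q[:,0]>=lo)&(q[:,0]<lo+3)
    if k.sum()>3: print(lo,k.sum(),"y %.1f..%.1f z %.1f..%.1f"%(q[k,1].min(),q[k,1].max(),q[k,2].min(),q[k,2].max()))
E
python3 grip.py
```

```text
time: 4.95
ee_pos: [0.4551, 0.3763, 0.0673]
eef_rot: [0.623, 0.337, -0.317, 0.631]
ft_force: [0.2, 0.7, -0.7]
width: 0.0227
t 4.95 [0.4551 0.3763 0.0673] F [ 0.2  0.7 -0.7] w 0.0227
held n 3962 x pct [-43.8 -36.5 -32.5 -31.9 -28.3] y [-23.4  21.1] z [-23.3  21.4]
-44 600 y -20.7..19.2 z -11.4..12.3
-41 267 y -20.8..19.2 z -11.8..11.2
-38 239 y -20.8..19.1 z -12.7..8.1
-35 1676 y -24.8..22.4 z -23.9..21.8
-32 1055 y -24.9..22.5 z -24.0..22.3
-29 125 y -22.8..21.1 z -23.7..8.1
```

View pics/grip.png

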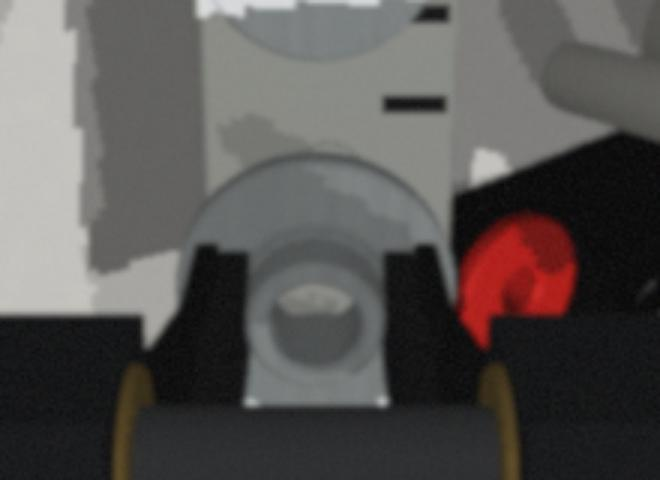

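The sleeve is held square: the ring is centred at (315,320) between the fingers and the flange top is at tool x≈−32, so its base is at −26. Moving it over the tray's wall end.

```bash
python3 - <<'E'
from h import *
go([.4825,.2115,.06],tool(0))
E
```

```text
ROW 0.0692 0.0588 0.6597 0.0187 -0.0082 -0.4057  mm 166.5 deg 34.9
```

```bash
python3 -m pendant '-0.1 0.02 0.15 0 0 0;-0.06 0.04 0.35 0.005 0 -0.1;0 0.058 0.55 0.015 -0.005 -0.25;0.069 0.059 0.66 0.019 -0.008 -0.406;0.069 0.059 0.66 0.019 -0.008 -0.406;0.069 0.059 0.66 0.019 -0.008 -0.406;0.069 0.059 0.66 0.019 -0.008 -0.406;0.069 0.059 0.66 0.019 -0.008 -0.406'
python3 - <<'E'
from h import *
st(); go([.4825,.2115,.06],tool(0)); go([.4825,.2115,-.012],tool(0))
img,d,K,Rm,t=cam("wrist"); np.savez("w4.npz",img=img,d=d,K=K,Rm=Rm,t=t)
P=pts(d,K,Rm,t)
# tray top surfaces: wall top z~.021, rail top z~.012, floor .007 ; extents
for nm,lo,hi in(("floor",.004,.0095),("rail",.0100,.0150),("wall",.018,.025)):
    m=(d>0)&(P[...,2]>lo)&(P[...,2]<hi)&(abs(P[...,0]-.4825)<.04)&(P[...,1]>.07)&(P[...,1]<.255)&(img.max(2)<150)
    q=P[m]; 
    if len(q)>20: print(nm,len(q),"x",np.percentile(q[:,0],[1,99]).round(4),"y",np.percentile(q[:,1],[1,99]).round(4),"z",np.median(q[:,2]).round(4))
E
```

```text
time: 5.8
ee_pos: [0.4853, 0.2081, 0.0587]
eef_rot: [-0.5, -0.498, 0.503, -0.498]
ft_force: [0.1, -0.0, -1.6]
width: 0.0224
t 5.80 [0.4853 0.2081 0.0587] F [ 0.1 -0.  -1.6] w 0.0224
ROW -0.0052 -0.0113 -0.0133 -0.0047 0.0022 0.0015  mm 4.6 deg 0.5
ROW 0.2828 -0.0107 -0.0143 -0.0047 0.0022 0.0015  mm 70.8 deg 0.5
floor 3306 x [0.457  0.5119] y [0.0924 0.243 ] z 0.0064
rail 765 x [0.4543 0.5157] y [0.0922 0.2439] z 0.0114
wall 1456 x [0.4541 0.5156] y [0.0909 0.2431] z 0.0203
```

```bash
python3 - <<'E'
from h import *
z=np.load("w4.npz"); img,d=z["img"],z["d"]; P=pts(d,z["K"],z["Rm"],z["t"])
def rep(nm,m):
    q=P[m]; print(nm,len(q),*["%s %s"%(a,np.percentile(q[:,i],[1,5,50,95,99]).round(4)) for i,a in enumerate("xyz")])
ok=d>0
for xs in(.470,.485,.500):
    rep("wall@%.3f"%xs,ok&(P[...,2]>.0185)&(P[...,2]<.024)&(abs(P[...,0]-xs)<.008)&(P[...,1]>.225)&(P[...,1]<.255))
for ys in(.225,.16):
    for nm,lo,hi in(("lo rail",.44,.485),("hi rail",.485,.53)):
        m=ok&(P[...,2]>.0102)&(P[...,2]<.0145)&(P[...,0]>lo)&(P[...,0]<hi)&(abs(P[...,1]-ys)<.012)
        if m.sum()>8: rep(nm+str(ys),m)
rep("held flange",ok&(P[...,2]>.078)&(P[...,2]<.0935)&(abs(P[...,0]-.485)<.03)&(abs(P[...,1]-.208)<.03)&(img.mean(2)>60))
rep("block",ok&(P[...,2]>.0102)&(P[...,2]<.034)&(abs(P[...,0]-.485)<.018)&(P[...,1]>.085)&(P[...,1]<.14)&(img.mean(2)>110))
E
```

```text
wall@0.470 196 x [0.4622 0.4629 0.4703 0.4771 0.4778] y [0.2377 0.2378 0.2406 0.2426 0.2431] z [0.0188 0.019  0.0203 0.0213 0.0217]
wall@0.485 208 x [0.4771 0.4777 0.4845 0.4919 0.4926] y [0.2375 0.2378 0.2406 0.243  0.2432] z [0.0186 0.0188 0.0202 0.0214 0.0218]
wall@0.500 187 x [0.4926 0.4933 0.5    0.5073 0.5076] y [0.2375 0.2382 0.2406 0.243  0.2432] z [0.0186 0.0188 0.0202 0.0212 0.0218]
lo rail0.225 155 x [0.4531 0.4533 0.455  0.4567 0.4569] y [0.2132 0.2142 0.2244 0.2337 0.2346] z [0.0103 0.0104 0.0113 0.0123 0.0129]
hi rail0.225 149 x [0.5118 0.512  0.5137 0.5154 0.5156] y [0.2134 0.2141 0.2254 0.2348 0.2355] z [0.0103 0.0104 0.0113 0.0123 0.0124]
held flange 2891 x [0.4622 0.4671 0.4848 0.5023 0.5072] y [0.1867 0.1885 0.2208 0.2307 0.2318] z [0.0859 0.0877 0.0905 0.0923 0.0933]
block 430 x [0.4673 0.4688 0.4842 0.5011 0.5026] y [0.0968 0.0988 0.1118 0.1146 0.115 ] z [0.018  0.0187 0.0258 0.0271 0.0275]
```

```bash
python3 - <<'E'
from h import *
go([.4849,.212,-.010],tool(0)); go([.4849,.212,-.0185],tool(0))
E
```

```text
ROW 0.2736 0.0039 -0.0137 -0.0035 0.0026 0.0005  mm 68.5 deg 0.4
ROW 0.3076 0.0039 -0.0138 -0.0035 0.0026 0.0005  mm 77.0 deg 0.4
```

```bash
python3 -m pendant '0.15 0.002 -0.013 -0.003 0.002 0;0.274 0.002 -0.013 -0.003 0.002 0;0.274 0.002 -0.013 -0.003 0.002 0;0.29 0.002 -0.013 -0.003 0.002 0;0.3 0.002 -0.013 -0.003 0.002 0;0.308 0.002 -0.013 -0.003 0.002 0;0.308 0.002 -0.013 -0.003 0.002 0'
python3 -c "
from h import *
st()"
```

```text
time: 6.55
ee_pos: [0.4824, 0.214, -0.0136]
eef_rot: [0.5, 0.502, -0.499, 0.5]
ft_force: [-20.3, -11.0, 53.9]
width: 0.0222
t 6.55 [ 0.4824  0.214  -0.0136] F [-20.3 -11.   53.9] w 0.0222
```

54 N upward at that height means it's caught on something. Backing up to look.

```bash
python3 -m pendant '-0.04 0 0 0 0 0;-0.06 0 0.004 0 0 0;-0.06 0 0.004 0 0 0'
python3 grip.py; python3 - <<'E'
from h import *
st(); s=r.read_state(); print(R.from_quat(s['eef_rot']).as_matrix().round(3))
img,d,K,Rm,t=cam("side"); u,v=proj([.483,.2,.02],K,Rm,t).astype(int); a=cv2.resize(img[v-60:v+60,u-60:u+60],(480,480),interpolation=cv2.INTER_CUBIC)
img,d,K,Rm,t=cam("wrist"); b=cv2.resize(img[200:360,240:400],(480,480))[:, :310]
cv2.imwrite("pics/c5.png",np.hstack([a,b]))
E
```

```text
time: 6.85
ee_pos: [0.483, 0.213, -0.0019]
eef_rot: [0.5, 0.501, -0.498, 0.501]
ft_force: [0.7, 0.3, 0.3]
width: 0.0227
t 6.85 [ 0.483   0.213  -0.0019] F [0.7 0.3 0.3] w 0.0227
held n 5939 x pct [-43.4 -36.2 -34.1 -13.4  -7.4] y [-26.3  26.4] z [-26.7  20.1]
-44 625 y -20.6..19.3 z -11.0..12.3
-41 402 y -20.8..19.6 z -11.7..12.9
-38 1316 y -20.3..19.4 z -24.7..9.4
-35 1225 y -23.9..22.6 z -25.1..8.9
-32 222 y -24.5..23.1 z -24.6..15.3
-29 212 y -22.4..11.0 z -11.2..22.2
-26 36 y -25.4..25.4 z -27.0..22.5
-23 392 y -26.8..27.0 z -27.0..-24.3
-20 7 y 16.0..23.8 z -26.3..-24.0
-17 5 y -26.9..-26.2 z -10.2..-2.4
-14 84 y -27.0..-25.9 z -21.6..3.9
-11 962 y -26.4..27.0 z -20.6..15.1
-8 451 y -26.3..27.0 z -20.1..15.4
t 6.90 [ 0.4828  0.2128 -0.0024] F [-0.9 -0.1 -0.7] w 0.0224
[[-0.     1.     0.003]
 [ 0.002  0.003 -1.   ]
 [-1.    -0.    -0.002]]
```

View pics/c5.png

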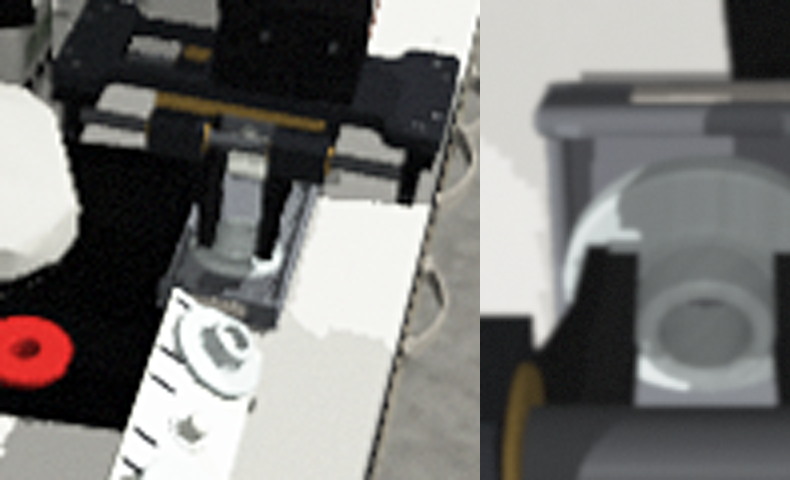

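Left: the sleeve caught the wall top. In the side view its flange sits at (240,265) by the wall. Depth shows its +y edge raised about 9° in the grip. I'll back off 4.5 mm from the wall and press it flat on the floor.

```bash
python3 -m pendant '0 0.006 0.018 0 0 0;0.04 0.006 0.018 0 0 0;0.05 0.006 0.018 0 0 0;0.06 0.006 0.018 0 0 0;0.066 0.006 0.018 0 0 0;0.066 0.006 0.018 0 0 0'
python3 grip.py
```

```text
time: 7.6
ee_pos: [0.485, 0.2087, -0.0186]
eef_rot: [0.5, 0.501, -0.499, 0.5]
ft_force: [-0.3, 1.5, 4.2]
width: 0.0223
t 7.60 [ 0.485   0.2087 -0.0186] F [-0.3  1.5  4.2] w 0.0223
held n 6117 x pct [-43.7 -33.6 -31.8 -25.5 -24.1] y [-26.4  26.6] z [-24.2  21.4]
-44 765 y -20.2..19.7 z -11.2..11.9
-41 297 y -20.6..19.7 z -11.4..11.0
-38 252 y -20.5..19.4 z -12.2..8.7
-35 1559 y -24.3..22.7 z -23.7..20.1
-32 1180 y -24.6..26.9 z -24.0..23.0
-29 236 y -26.8..27.0 z -24.9..24.6
-26 1827 y -27.0..27.0 z -24.6..24.8
```

```bash
python3 -m pendant '0.001 0 -0.008 0 0 0;0.001 0 -0.014 0 0 0;0.001 0 -0.018 0 0 0;0.001 0 -0.02 0 0 0;0.001 0 -0.02 0 0 0'; python3 -c "
from h import *
st()"
```

```text
time: 8.15
ee_pos: [0.4848, 0.2131, -0.019]
eef_rot: [0.5, 0.501, -0.499, 0.5]
ft_force: [-0.3, -1.1, 2.1]
width: 0.0225
t 8.15 [ 0.4848  0.2131 -0.019 ] F [-0.3 -1.1  2.1] w 0.0225
```

```bash
python3 -m pendant '0 0 -0.002 0 0 0;0 0 -0.004 0 0 0;0 0 -0.004 0 0 0'; python3 -m pendant '0 0 0 0 0 0;0 0 0 0 0 0;0 0 0 0 0 0' 0 ; python3 -m pendant '-0.1 0 0 0 0 0;-0.35 0 0 0 0 0;-0.5 0 0 0 0 0;-0.5 0 0 0 0 0' 0.4
python3 - <<'E'
from h import *
st(); go(S['L']+.05*N,MR)
img,d,K,Rm,t=cam("wrist"); P=pts(d,K,Rm,t); np.savez("w6.npz",img=img,d=d,K=K,Rm=Rm,t=t)
ok=d>0
for nm,lo,hi in(("flange",.0115,.0145),("barrel",.023,.028)):
    m=ok&(P[...,2]>lo)&(P[...,2]<hi)&(abs(P[...,0]-.4845)<.0255)&(abs(P[...,1]-.211)<.0262)&(img.mean(2)>60)
    q=P[m]; c,rad=cv2.minEnclosingCircle(q[:,:2].astype(np.float32)*1000); print(nm,len(q),np.round(c,1),round(rad,1),np.median(q[:,2]))
E
```

```text
time: 8.45
ee_pos: [0.4848, 0.2139, -0.019]
eef_rot: [0.5, 0.501, -0.499, 0.5]
ft_force: [0.9, -3.6, 4.0]
width: 0.0225
time: 8.75
ee_pos: [0.4846, 0.2146, -0.0191]
eef_rot: [0.5, 0.502, -0.499, 0.5]
ft_force: [0.3, -0.3, 0.4]
width: 0.0382
time: 9.15
ee_pos: [0.4885, 0.216, 0.1128]
eef_rot: [0.503, 0.501, -0.495, 0.501]
ft_force: [1.0, 0.5, 0.8]
width: 0.0597
t 9.15 [0.4885 0.216  0.1128] F [1.  0.5 0.8] w 0.0597
ROW 0.1079 -0.1960 -0.8556 -0.0200 0.0007 0.3997  mm 221.1 deg 34.4
flange 1463 [483.9 213.4] 24.0 0.012480277637879964
barrel 280 [484.  213.3] 11.2 0.024262068224099372
```

Sleeve 1 stands flat at (0.4839, 0.2134), against the wall within 0.1 mm. Now the left (flange-out) sleeve.

```bash
python3 -m pendant '-0.03 -0.05 -0.3 0 0 0;0 -0.15 -0.6 -0.01 0 0.2;0.108 -0.196 -0.856 -0.02 0 0.4;0.108 -0.196 -0.856 -0.02 0 0.4;0.108 -0.196 -0.856 -0.02 0 0.4;0.108 -0.196 -0.856 -0.02 0 0.4;0.108 -0.196 -0.856 -0.02 0 0.4;0.108 -0.196 -0.856 -0.02 0 0.4' 0.5
python3 - <<'E'
from h import *
st(); go(S['L']+.01*N,MR); go(S['L']-.026*N,MR)
img,d,K,Rm,t=cam("wrist"); P=pts(d,K,Rm,t); A=P-S['L']; h=A@N*1e3
s=r.read_state(); M=R.from_quat(s['eef_rot']).as_matrix(); T=(P-s['ee_pos'])@M*1e3
m=(d>0)&(abs(h-18)<2.5)&(np.linalg.norm(A,axis=-1)<.035)
c,rad=cv2.minEnclosingCircle(T[m][:,1:].astype(np.float32)); print("flange in tool yz",c,rad,"x",np.median(T[m][:,0]))
E
```

```text
time: 10.0
ee_pos: [0.4329, 0.4281, 0.0772]
eef_rot: [0.616, 0.34, -0.321, 0.634]
ft_force: [0.5, -1.0, 0.4]
width: 0.065
t 10.00 [0.4329 0.4281 0.0772] F [ 0.5 -1.   0.4] w 0.0650
ROW 0.1414 0.0450 -0.0073 0.0061 0.0041 0.0070  mm 37.1 deg 0.9
ROW 0.2854 0.0465 -0.0082 0.0061 0.0041 0.0070  mm 72.3 deg 0.9
flange in tool yz (9.62028980255127, -2.6470909118652344) 24.28940200805664 x 27.30781398564065
```

```bash
python3 -m pendant '0.06 0.03 -0.008 0.006 0.004 0.007;0.14 0.045 -0.009 0.006 0.004 0.007;0.15 0.045 -0.009 0.006 0.004 0.007;0.15 0.045 -0.009 0.006 0.004 0.007'
python3 - <<'E'
from h import *
st(); go(S['L']-.026*N,MR)
img,d,K,Rm,t=cam("wrist"); P=pts(d,K,Rm,t); A=P-S['L']; h=A@N*1e3
s=r.read_state(); M=R.from_quat(s['eef_rot']).as_matrix(); T=(P-s['ee_pos'])@M*1e3
m=(d>0)&(abs(h-18)<2.5)&(np.linalg.norm(A,axis=-1)<.035)
c,rad=cv2.minEnclosingCircle(T[m][:,1:].astype(np.float32)); print("flange in tool yz",c,rad,"x",np.median(T[m][:,0]))
E
```

```text
time: 10.45
ee_pos: [0.4665, 0.4295, 0.0546]
eef_rot: [0.624, 0.335, -0.319, 0.63]
ft_force: [0.3, -0.1, 0.1]
width: 0.0655
t 10.45 [0.4665 0.4295 0.0546] F [ 0.3 -0.1  0.1] w 0.0655
ROW 0.1347 -0.0154 -0.0058 -0.0045 0.0014 -0.0008  mm 33.9 deg 0.4
flange in tool yz (-3.5821781158447266, -0.48344895243644714) 24.39213752746582 x -9.649236184174889
```

```bash
python3 -m pendant '0.01 -0.012 -0.003 -0.004 0 0;0.05 -0.0145 -0.003 -0.004 0 0;0.1 -0.0145 -0.003 -0.004 0 0;0.125 -0.0145 -0.003 -0.004 0 0;0.135 -0.0145 -0.003 -0.004 0 0;0.135 -0.0145 -0.003 -0.004 0 0'; python3 - <<'E'
from h import *
st(); go(S['L']-.026*N,MR)
E
python3 -m pendant '0 0.002 0 0 0 0;0 0.002 0 0 0 0;0 0.002 0 0 0 0;0 0.002 0 0 0 0;0 0.002 0 0 0 0' -1 25
```

```text
time: 11.1
ee_pos: [0.4822, 0.4317, 0.0246]
eef_rot: [0.621, 0.337, -0.317, 0.632]
ft_force: [-1.0, -0.2, 0.7]
width: 0.0651
t 11.10 [0.4822 0.4317 0.0246] F [-1.  -0.2  0.7] w 0.0651
ROW 0.0001 0.0015 0.0015 0.0007 0.0005 -0.0011  mm 0.5 deg 0.1
time: 11.6
ee_pos: [0.483, 0.4325, 0.0263]
eef_rot: [0.622, 0.336, -0.316, 0.632]
ft_force: [2.3, -0.4, 6.1]
width: 0.0462
```

```bash
python3 -m pendant '-0.03 0 0 0 0 0;-0.06 0 0 0 0 0;-0.12 0 0 0 0 0;-0.24 0 0 0 0 0;-0.3 0 0 0 0 0;-0.3 0 0 0 0 0' 
python3 grip.py; python3 -c "
from h import *
go([.4845,.1754,.06],tool(0))"
```

```text
time: 12.2
ee_pos: [0.438, 0.4326, 0.089]
eef_rot: [0.622, 0.338, -0.315, 0.632]
ft_force: [-1.1, 1.4, 0.1]
width: 0.0466
t 12.20 [0.438  0.4326 0.089 ] F [-1.1  1.4  0.1] w 0.0466
held n 5836 x pct [-43.9 -43.3 -42.8 -42.3 -30.7] y [-23.6  21.9] z [-22.6  14.7]
-44 5166 y -24.3..22.5 z -23.3..15.8
-41 289 y -24.1..22.5 z -23.2..11.1
-38 110 y -24.1..26.6 z -23.0..9.4
-35 117 y -26.8..26.3 z -8.5..9.5
-32 78 y -8.0..6.0 z 3.0..8.8
-29 66 y -7.6..5.7 z 4.3..8.9
-26 10 y -6.6..4.7 z 6.2..8.4
ROW 0.1750 0.0595 1.0312 0.0213 -0.0078 -0.4066  mm 261.9 deg 35.0
```

```bash
python3 -m pendant '-0.05 0.02 0.2 0 0 0;-0.05 0.04 0.4 0.005 0 -0.1;0.05 0.059 0.6 0.015 -0.005 -0.25;0.17 0.06 0.8 0.021 -0.008 -0.406;0.17 0.06 1 0.021 -0.008 -0.406;0.17 0.06 1 0.021 -0.008 -0.406;0.17 0.06 1 0.021 -0.008 -0.406;0.17 0.06 1 0.021 -0.008 -0.406'
python3 -m pendant '0 0 0 0 0 0;0 0 0 0 0 0'
python3 - <<'E'
from h import *
st(); go([.4845,.1754,.06],tool(0)); go([.4845,.1754,-.016],tool(0)); 
s=r.read_state(); p=np.array(s['ee_pos']); M=R.from_quat(s['eef_rot']).as_matrix()
img,d,K,Rm,t=cam("wrist"); P=pts(d,K,Rm,t); T=(P-p)@M*1e3; np.savez("w7.npz",img=img,d=d,K=K,Rm=Rm,t=t)
m=(d>0)&(T[...,0]<-38)&(T[...,0]>-48)&(np.hypot(T[...,1],T[...,2])<30)&(img.mean(2)>60)
q=T[m]; print("held face x",np.percentile(q[:,0],[5,50,95]).round(1),"y",q[:,1].min(),q[:,1].max(),"zmin",q[:,2].min()); A=np.c_[q[:,1:],np.ones(len(q))]; print("tilt deg (dx/dy,dx/dz)",np.degrees(np.linalg.lstsq(A,q[:,0],rcond=None)[0][:2]).round(1))
m=(d>0)&(abs(P[...,2]-.0245)<.0025)&(abs(P[...,0]-.484)<.015)&(abs(P[...,1]-.2134)<.015)&(img.mean(2)>60)
c,rad=cv2.minEnclosingCircle(P[m][:,:2].astype(np.float32)*1000); print("barrel1",m.sum(),np.round(c,1),round(rad,1))
E
```

```text
time: 13.05
ee_pos: [0.4869, 0.1747, 0.0595]
eef_rot: [-0.501, -0.496, 0.505, -0.498]
ft_force: [-0.3, -0.4, -0.8]
width: 0.0467
time: 13.25
ee_pos: [0.4833, 0.1827, 0.06]
eef_rot: [-0.499, -0.499, 0.501, -0.501]
ft_force: [-0.3, 0.1, -1.6]
width: 0.0465
t 13.25 [0.4833 0.1827 0.06  ] F [-0.3  0.1 -1.6] w 0.0465
ROW 0.0003 0.0049 0.0293 -0.0003 0.0020 -0.0002  mm 7.4 deg 0.2
ROW 0.3043 0.0048 0.0284 -0.0003 0.0020 -0.0002  mm 76.4 deg 0.2
held face x [-43.7 -42.6 -40.7] y -23.877929392846603 22.861523446295582 zmin -23.665393943209647
tilt deg (dx/dy,dx/dz) [-0.2 -0.5]
barrel1 502 [484.  213.5] 11.3
```

```bash
python3 -m pendant '0.1 0.005 0.027 0 0.002 0;0.24 0.005 0.027 0 0.002 0;0.27 0.005 0.027 0 0.002 0;0.285 0.005 0.027 0 0.002 0;0.298 0.005 0.027 0 0.002 0;0.306 0.005 0.027 0 0.002 0;0.306 0.005 0.027 0 0.002 0'
python3 -c "
from h import *
st()"
```

```text
time: 14.0
ee_pos: [0.4858, 0.1756, -0.0151]
eef_rot: [0.501, 0.5, -0.499, 0.5]
ft_force: [0.8, 0.3, -0.4]
width: 0.0464
t 14.00 [ 0.4858  0.1756 -0.0151] F [ 0.8  0.3 -0.4] w 0.0464
```

```bash
python3 -m pendant '0.004 0 0 0 0 0;0.007 0 0 0 0 0;0.01 0 0 0 0 0;0.01 0 0 0 0 0'; python3 -m pendant '0 0 -0.003 0 0 0;0 0 -0.006 0 0 0;0 0 -0.008 0 0 0;0 0 -0.008 0 0 0'
python3 -c "
from h import *
st()"
```

```text
time: 14.4
ee_pos: [0.4854, 0.1751, -0.0183]
eef_rot: [0.501, 0.5, -0.5, 0.5]
ft_force: [0.2, -0.1, -0.5]
width: 0.046
time: 14.8
ee_pos: [0.4854, 0.1773, -0.0182]
eef_rot: [0.501, 0.5, -0.5, 0.5]
ft_force: [-0.2, -0.2, -0.3]
width: 0.0468
t 14.80 [ 0.4854  0.1773 -0.0182] F [-0.2 -0.2 -0.3] w 0.0468
```

```bash
python3 -m pendant '0.003 0 0 0 0 0;0.006 0 0 0 0 0;0.006 0 0 0 0 0'; python3 -m pendant '0 0 -0.003 0 0 0;0 0 -0.004 0 0 0;0 0 -0.004 0 0 0'
```

```text
time: 15.1
ee_pos: [0.4855, 0.1774, -0.0186]
eef_rot: [0.501, 0.5, -0.5, 0.499]
ft_force: [-6.4, -1.6, 18.1]
width: 0.0463
time: 15.4
ee_pos: [0.4855, 0.1775, -0.0186]
eef_rot: [0.501, 0.5, -0.5, 0.499]
ft_force: [-7.5, -5.9, 18.8]
width: 0.0466
```

```bash
python3 -m pendant '-0.003 0 0 0 0 0;-0.003 0 0 0 0 0;-0.003 0 0 0 0 0;-0.003 0 0 0 0 0' 0.4; python3 -m pendant '-0.06 0 0 0 0 0;-0.25 0 0 0 0 0;-0.45 0 0 0 0 0;-0.5 0 0 0 0 0;-0.5 0 0 0 0 0'
python3 - <<'E'
from h import *
st(); go(S['R']+.01*N,MR)
img,d,K,Rm,t=cam("wrist"); P=pts(d,K,Rm,t); np.savez("w8.npz",img=img,d=d,K=K,Rm=Rm,t=t)
ok=(d>0)&(img.mean(2)>60)
def circ(nm,x,y,rr,z0,dz=.0025):
    m=ok&(abs(P[...,2]-z0)<dz)&(np.hypot(P[...,0]-x,P[...,1]-y)<rr)
    q=P[m]; c,rad=cv2.minEnclosingCircle(q[:,:2].astype(np.float32)*1000); print(nm,len(q),np.round(c,1),round(rad,1),"z med",np.median(q[:,2]).round(4),"slope deg",np.degrees(np.linalg.lstsq(np.c_[q[:,:2],np.ones(len(q))],q[:,2],rcond=None)[0][:2]).round(1))
circ("flange2",.484,.178,.027,.0245)
circ("barrel1",.484,.2134,.0125,.0245)
m=ok&(P[...,2]>.0102)&(P[...,2]<.034)&(abs(P[...,0]-.485)<.018)&(P[...,1]>.085)&(P[...,1]<.14); print("block top +y edge",np.percentile(P[m][:,1],[50,95,99]).round(4))
E
```

```text
time: 15.8
ee_pos: [0.4853, 0.1782, -0.0192]
eef_rot: [0.501, 0.5, -0.5, 0.5]
ft_force: [0.6, 1.0, 0.5]
width: 0.0602
time: 16.3
ee_pos: [0.4867, 0.1789, 0.1081]
eef_rot: [0.502, 0.499, -0.498, 0.5]
ft_force: [-0.1, 0.3, -1.6]
width: 0.0607
t 16.30 [0.4867 0.1789 0.1081] F [-0.1  0.3 -1.6] w 0.0607
ROW 0.2173 -0.0868 -0.5588 -0.0215 0.0043 0.4022  mm 151.4 deg 34.6
flange2 2324 [484.2 178.8] 26.2 z med 0.0243 slope deg [-0.1  0. ]
barrel1 355 [483.8 213.2] 11.4 z med 0.0241 slope deg [ 0.4 -0.3]
block top +y edge [0.1121 0.1219 0.1225]
```

Sleeves 1 and 2 stand flat and touching. For the third I will grip the barrel firmly, lean it 25° with its +y edge under sleeve 2's flange, then rotate it flat against the block slope.

```bash
python3 -m pendant '0 -0.05 -0.2 0 0 0;0.1 -0.087 -0.4 -0.01 0 0.2;0.2 -0.087 -0.559 -0.0215 0.004 0.402;0.217 -0.087 -0.559 -0.0215 0.004 0.402;0.217 -0.087 -0.559 -0.0215 0.004 0.402;0.217 -0.087 -0.559 -0.0215 0.004 0.402;0.217 -0.087 -0.559 -0.0215 0.004 0.402;0.217 -0.087 -0.559 -0.0215 0.004 0.402' 0.1
python3 -m pendant '0 0 0 0 0 0;0 0 0 0 0 0'
python3 - <<'E'
from h import *
st(); go(S['R']-.0265*N,MR)
img,d,K,Rm,t=cam("wrist"); P=pts(d,K,Rm,t); A=P-S['R']; h=A@N*1e3
s=r.read_state(); M=R.from_quat(s['eef_rot']).as_matrix(); T=(P-s['ee_pos'])@M*1e3
for hh,rr in((6,.028),(17.5,.018)):
    m=(d>0)&(abs(h-hh)<2.5)&(np.linalg.norm(A-h[...,None]*N/1e3,axis=-1)<rr)&(img.mean(2)>60)
    c,rad=cv2.minEnclosingCircle(T[m][:,1:].astype(np.float32)); print(hh,"in tool yz",np.round(c,1),round(rad,1),"x",np.median(T[m][:,0]))
E
```

```text
time: 17.15
ee_pos: [0.4614, 0.3169, 0.049]
eef_rot: [0.618, 0.339, -0.32, 0.633]
ft_force: [-0.1, 0.3, -0.5]
width: 0.0476
time: 17.35
ee_pos: [0.4642, 0.3174, 0.0516]
eef_rot: [0.62, 0.338, -0.32, 0.632]
ft_force: [-0.6, 0.4, 0.9]
width: 0.0477
t 17.35 [0.4642 0.3174 0.0516] F [-0.6  0.4  0.9] w 0.0477
ROW 0.1401 0.0107 -0.0060 0.0005 0.0025 0.0034  mm 35.2 deg 0.4
6 in tool yz [ 2.7 -1.4] 24.3 x 2.643750672115531
17.5 in tool yz [ 2.4 -1.4] 11.6 x -8.938041967438629
```

```bash
python3 -m pendant '0.01 0.01 -0.005 0 0.002 0.002;0.05 0.01 -0.0055 0 0.002 0.002;0.1 0.01 -0.0055 0 0.002 0.002;0.125 0.01 -0.0055 0 0.002 0.002;0.138 0.01 -0.0055 0 0.002 0.002;0.138 0.01 -0.0055 0 0.002 0.002'; python3 - <<'E'
from h import *
st(); go(S['R']-.0265*N,MR)
E
python3 -m pendant '0 0.002 0 0 0 0;0 0.002 0 0 0 0;0 0.002 0 0 0 0;0 0.002 0 0 0 0;0 0.002 0 0 0 0' -1 45; python3 -m pendant '-0.03 0 0 0 0 0;-0.06 0 0 0 0 0;-0.12 0 0 0 0 0;-0.24 0 0 0 0 0;-0.3 0 0 0 0 0;-0.3 0 0 0 0 0'; python3 grip.py
```

```text
time: 18.0
ee_pos: [0.4855, 0.3195, 0.0244]
eef_rot: [0.621, 0.338, -0.318, 0.632]
ft_force: [-0.3, 0.7, 0.3]
width: 0.0477
t 18.00 [0.4855 0.3195 0.0244] F [-0.3  0.7  0.3] w 0.0477
ROW 0.0021 0.0020 0.0000 0.0011 0.0004 0.0009  mm 0.7 deg 0.1
time: 18.5
ee_pos: [0.4866, 0.3202, 0.026]
eef_rot: [0.622, 0.337, -0.317, 0.632]
ft_force: [3.6, 0.4, 2.3]
width: 0.0218
time: 19.1
ee_pos: [0.4422, 0.3199, 0.0882]
eef_rot: [0.622, 0.339, -0.316, 0.631]
ft_force: [0.2, 0.0, -0.1]
width: 0.0215
t 19.10 [0.4422 0.3199 0.0882] F [ 0.2  0.  -0.1] w 0.0215
held n 4230 x pct [-43.7 -38.7 -31.8 -31.  -27.7] y [-23.3  21.2] z [-22.9  21.9]
-44 853 y -20.3..10.0 z -11.0..12.1
-41 255 y -20.4..18.6 z -11.0..11.0
-38 241 y -20.4..18.7 z -11.7..8.6
-35 569 y -23.6..22.3 z -23.4..21.8
-32 2132 y -25.1..22.6 z -23.5..22.8
-29 177 y -22.7..21.1 z -23.5..8.5
```

```bash
cat >> h.py <<'E'
def p3(deg,yL,zL,base=-.0255):
    M=tool(0,0,-np.radians(deg)); c=np.array([.4847,.2375-yL/1e3,.007+zL/1e3]); p=c-M@[base,0,-.024]
    print(deg,yL,zL,"TCP",p.round(4)); go(p,M)
E
python3 - <<'E'
from h import *
z=np.load("w8.npz"); d=z["d"]; P=pts(d,z["K"],z["Rm"],z["t"])
m=(d>0)&(abs(P[...,2]-.0243)<.002)&(abs(P[...,0]-.4842)<.006)&(P[...,1]<.19)&(P[...,1]>.145); print("flange2 -y edge",np.percentile(P[m][:,1],[0,1,3]).round(4))
m=(d>0)&(abs(P[...,2]-.0243)<.002)&(abs(P[...,1]-.1775)<.004)&(abs(P[...,0]-.484)<.03); print("x ext",np.percentile(P[m][:,0],[1,99]).round(4))
p3(0,88,45); p3(25,88,40)
E
```

```text
flange2 -y edge [0.1527 0.1536 0.1539]
x ext [0.4611 0.5082]
0 88 45 TCP [0.4847 0.1255 0.0265]
ROW 0.2794 -0.0212 0.7807 0.0215 -0.0077 -0.4046  mm 207.4 deg 34.8
25 88 40 TCP [0.4847 0.117  0.034 ]
ROW 0.2540 -0.0049 0.8147 -0.0671 -0.2895 -0.4030  mm 213.4 deg 43.0
```

```bash
python3 -m pendant '-0.05 0 0.2 0 0 0;-0.05 0 0.4 -0.01 -0.04 -0.06;0.02 0 0.6 -0.03 -0.1 -0.15;0.1 -0.003 0.8 -0.05 -0.2 -0.28;0.2 -0.005 0.815 -0.067 -0.29 -0.403;0.254 -0.005 0.815 -0.067 -0.29 -0.403;0.254 -0.005 0.815 -0.067 -0.29 -0.403;0.254 -0.005 0.815 -0.067 -0.29 -0.403'
python3 -m pendant '0 0 0 0 0 0;0 0 0 0 0 0'
python3 - <<'E'
from h import *
st(); print(np.round(r.read_state()['joint_positions'],2)); p3(25,88,40); p3(25,88,10);p3(25,88,1.5)
E
```

```text
time: 19.95
ee_pos: [0.4853, 0.1146, 0.0287]
eef_rot: [-0.373, -0.377, 0.601, -0.598]
ft_force: [-1.4, 0.4, -0.7]
width: 0.0214
time: 20.15
ee_pos: [0.4847, 0.1151, 0.0343]
eef_rot: [-0.38, -0.379, 0.597, -0.596]
ft_force: [1.1, -0.0, 0.2]
width: 0.0215
t 20.15 [0.4847 0.1151 0.0343] F [ 1.1 -0.   0.2] w 0.0215
[-1.12  0.43  0.63  1.86  0.14  1.15 -0.59]
25 88 40 TCP [0.4847 0.117  0.034 ]
ROW -0.0022 0.0001 -0.0071 -0.0019 0.0010 -0.0002  mm 1.9 deg 0.2
25 88 10 TCP [0.4847 0.117  0.004 ]
ROW 0.1065 -0.0001 -0.0580 -0.0019 0.0010 -0.0002  mm 30.3 deg 0.2
25 88 1.5 TCP [ 0.4847  0.117  -0.0045]
ROW 0.1373 -0.0002 -0.0724 -0.0019 0.0010 -0.0002  mm 38.8 deg 0.2
```

```bash
python3 -m pendant '0.06 0 -0.035 -0.002 0.001 0;0.106 0 -0.058 -0.002 0.001 0;0.12 0 -0.064 -0.002 0.001 0;0.13 0 -0.069 -0.002 0.001 0;0.135 0 -0.0715 -0.002 0.001 0;0.135 0 -0.0715 -0.002 0.001 0'
python3 - <<'E'
from h import *
st(); p3(25,88,2); p3(25,79,2);p3(25,78,1)
s=r.read_state(); p=np.array(s['ee_pos']); M=R.from_quat(s['eef_rot']).as_matrix()
img,d,K,Rm,t=cam("wrist"); P=pts(d,K,Rm,t); T=(P-p)@M*1e3
m=(d>0)&(T[...,0]<-27)&(T[...,0]>-37)&(T[...,2]<-14)&(np.hypot(T[...,1],T[...,2])<26)&(img.mean(2)>60); q=T[m]; print("held low side: x",np.percentile(q[:,0],[5,50,95]).round(1),"zmin",q[:,2].min().round(1))
a=cv2.resize(img[180:360,220:420],(540,486)); img,d,K,Rm,t=cam("side"); u,v=proj([.485,.14,.02],K,Rm,t).astype(int); b=cv2.resize(img[v-50:v+50,u-28:u+28],(252,486),interpolation=cv2.INTER_CUBIC); cv2.imwrite("pics/c9.png",np.hstack([a,b]))
E
```

```text
time: 20.75
ee_pos: [0.4849, 0.118, -0.0037]
eef_rot: [0.379, 0.38, -0.596, 0.597]
ft_force: [-1.0, 1.0, 2.3]
width: 0.0217
t 20.75 [ 0.4849  0.118  -0.0037] F [-1.   1.   2.3] w 0.0217
25 88 2 TCP [ 0.4847  0.117  -0.004 ]
ROW 0.0026 -0.0008 0.0032 0.0009 0.0004 0.0003  mm 1.0 deg 0.1
25 79 2 TCP [ 0.4847  0.126  -0.004 ]
ROW -0.0126 -0.0007 -0.0294 0.0009 0.0004 0.0003  mm 8.0 deg 0.1
25 78 1 TCP [ 0.4847  0.127  -0.005 ]
ROW -0.0107 -0.0007 -0.0348 0.0009 0.0004 0.0003  mm 9.1 deg 0.1
held low side: x [-31.  -30.  -28.8] zmin -19.5
```

View pics/c9.png

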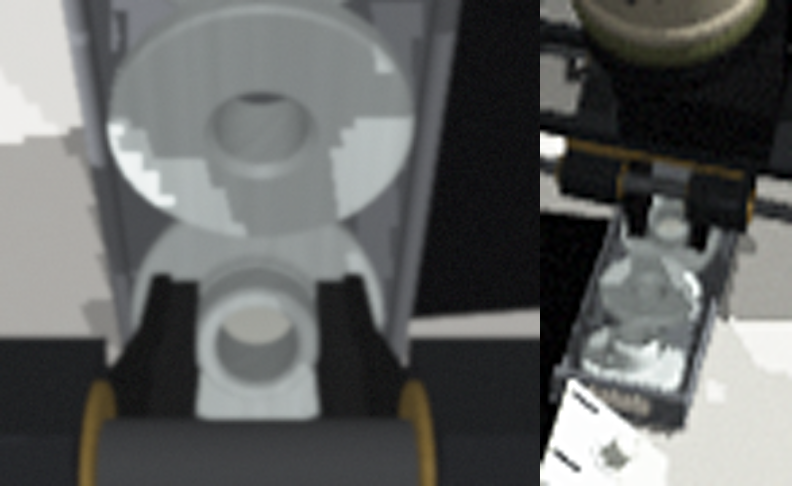

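The view shows sleeve 3's low edge tucked under sleeve 2's flange edge at (260,235), its barrel at (257,335) between the fingers. Next I'll slide it in.

```bash
python3 -m pendant '-0.004 0 -0.009 0 0 0;-0.008 0 -0.018 0 0 0;-0.0115 0 -0.026 0 0 0;-0.0125 0 -0.0295 0 0 0;-0.0125 0 -0.0295 0 0 0'
python3 - <<'E'
from h import *
st(); p3(25,79,2); p3(20,77.2,1.5);p3(15,76,1);p3(8,73.5,.5); p3(0,71.5,0)
s=r.read_state(); p=np.array(s['ee_pos']); M=R.from_quat(s['eef_rot']).as_matrix()
img,d,K,Rm,t=cam("wrist"); P=pts(d,K,Rm,t); T=(P-p)@M*1e3
q=T[(d>0)&(T[...,0]<-22)&(T[...,0]>-37)&(T[...,2]<-12)&(abs(T[...,1])<8)&(T[...,2]>-30)&(img.mean(2)>60)]
for lo in range(-30,-12,3):
    k=(q[:,2]>=lo)&(q[:,2]<lo+3); 
    if k.sum()>3: print("z",lo,"x med",np.median(q[k,0]).round(1),k.sum())
m=(d>0)&(abs(P[...,2]-.0243)<.004)&(abs(P[...,0]-.4842)<.02)&(P[...,1]<.20)&(P[...,1]>.155); q=P[m]; print("flange2 z",np.median(q[:,2]),"slopes",np.degrees(np.linalg.lstsq(np.c_[q[:,:2],np.ones(len(q))],q[:,2],rcond=None)[0][:2]).round(1))
E
```

```text
time: 21.35
ee_pos: [0.4848, 0.126, -0.0046]
eef_rot: [0.379, 0.38, -0.596, 0.597]
ft_force: [-1.2, -0.1, -0.0]
width: 0.0215
t 21.35 [ 0.4848  0.126  -0.0046] F [-1.2 -0.1 -0. ] w 0.0215
25 79 2 TCP [ 0.4847  0.126  -0.004 ]
ROW -0.0021 -0.0005 0.0011 0.0013 0.0008 0.0004  mm 0.6 deg 0.1
20 77.2 1.5 TCP [ 0.4847  0.129  -0.0073]
ROW 0.0047 -0.0004 -0.0155 0.0013 0.0590 0.0005  mm 4.1 deg 5.1
15 76 1 TCP [ 0.4847  0.1317 -0.0104]
ROW 0.0116 -0.0004 -0.0306 0.0012 0.1171 0.0005  mm 8.2 deg 10.1
8 73.5 0.5 TCP [ 0.4847  0.1367 -0.0144]
ROW 0.0176 -0.0003 -0.0554 0.0012 0.1986 0.0006  mm 14.5 deg 17.1
0 71.5 0 TCP [ 0.4847  0.142  -0.0185]
ROW 0.0234 -0.0003 -0.0816 0.0012 0.2917 0.0007  mm 21.2 deg 25.1
flange2 z 0.024303337474125025 slopes [-0.1 -0.4]
```

```bash
python3 -m pendant '0.002 0 -0.007 0.001 0.029 0;0.0047 0 -0.0155 0.001 0.059 0;0.008 0 -0.023 0.001 0.088 0;0.0116 0 -0.0306 0.001 0.117 0;0.0116 0 -0.0306 0.001 0.117 0'
cat > f2.py <<'E'
from h import *
st(); p3(8,73.5,.5); p3(0,71.5,0); p3(0,71.5,-.5)
img,d,K,Rm,t=cam("wrist"); P=pts(d,K,Rm,t)
m=(d>0)&(abs(P[...,2]-.0243)<.005)&(abs(P[...,0]-.4842)<.02)&(P[...,1]<.20)&(P[...,1]>.155); q=P[m]; print("flange2 z",np.median(q[:,2]).round(4),"slopes",np.degrees(np.linalg.lstsq(np.c_[q[:,:2],np.ones(len(q))],q[:,2],rcond=None)[0][:2]).round(1))
E
python3 f2.py
```

```text
time: 21.9
ee_pos: [0.4857, 0.1304, -0.0094]
eef_rot: [-0.433, -0.43, 0.561, -0.559]
ft_force: [1.1, 2.5, 1.7]
width: 0.021
t 21.90 [ 0.4857  0.1304 -0.0094] F [1.1 2.5 1.7] w 0.0210
8 73.5 0.5 TCP [ 0.4847  0.1367 -0.0144]
ROW 0.0131 -0.0042 -0.0295 -0.0025 0.0787 -0.0003  mm 8.1 deg 6.8
0 71.5 0 TCP [ 0.4847  0.142  -0.0185]
ROW 0.0235 -0.0043 -0.0542 -0.0025 0.1717 -0.0005  mm 14.8 deg 14.8
0 71.5 -0.5 TCP [ 0.4847  0.142  -0.019 ]
ROW 0.0254 -0.0043 -0.0547 -0.0025 0.1717 -0.0005  mm 15.1 deg 14.8
flange2 z 0.0243 slopes [-0.  -0.2]
```

```bash
python3 -m pendant '0.004 -0.002 -0.009 0 0.026 0;0.0085 -0.003 -0.019 -0.001 0.052 0;0.013 -0.003 -0.0285 -0.001 0.079 0;0.013 -0.003 -0.0285 -0.001 0.079 0'
python3 f2.py
```

```text
time: 22.35
ee_pos: [0.4846, 0.137, -0.0148]
eef_rot: [-0.463, -0.463, 0.534, -0.534]
ft_force: [1.5, 1.4, 3.4]
width: 0.0213
t 22.35 [ 0.4846  0.137  -0.0148] F [1.5 1.4 3.4] w 0.0213
8 73.5 0.5 TCP [ 0.4847  0.1367 -0.0144]
ROW -0.0015 0.0004 0.0014 -0.0004 0.0014 0.0001  mm 0.5 deg 0.1
0 71.5 0 TCP [ 0.4847  0.142  -0.0185]
ROW 0.0117 0.0004 -0.0219 -0.0004 0.0945 0.0001  mm 6.2 deg 8.1
0 71.5 -0.5 TCP [ 0.4847  0.142  -0.019 ]
ROW 0.0137 0.0004 -0.0222 -0.0004 0.0945 0.0001  mm 6.5 deg 8.1
flange2 z 0.0243 slopes [-0.1 -0.1]
```

```bash
python3 -m pendant '0.004 0 -0.007 0 0.03 0;0.0085 0 -0.014 0 0.06 0;0.013 0 -0.021 0 0.0945 0;0.0137 0 -0.0215 0 0.0945 0;0.0137 0 -0.0215 0 0.0945 0'
python3 f2.py; python3 grip.py
```

```text
time: 22.9
ee_pos: [0.4843, 0.1422, -0.0188]
eef_rot: [-0.499, -0.5, 0.501, -0.5]
ft_force: [-2.9, -2.6, 14.8]
width: 0.0217
t 22.90 [ 0.4843  0.1422 -0.0188] F [-2.9 -2.6 14.8] w 0.0217
8 73.5 0.5 TCP [ 0.4847  0.1367 -0.0144]
ROW -0.0175 0.0017 0.0221 0.0006 -0.0917 0.0008  mm 7.0 deg 7.9
0 71.5 0 TCP [ 0.4847  0.142  -0.0185]
ROW -0.0011 0.0017 0.0008 0.0005 0.0014 0.0008  mm 0.6 deg 0.1
0 71.5 -0.5 TCP [ 0.4847  0.142  -0.019 ]
ROW 0.0009 0.0017 0.0008 0.0005 0.0014 0.0008  mm 0.5 deg 0.1
flange2 z 0.0244 slopes [-0.1  0.1]
t 22.95 [ 0.4843  0.1422 -0.0188] F [-2.1 -4.  14.9] w 0.0213
held n 5441 x pct [-43.9 -43.1 -41.6 -30.6 -24.5] y [-26.8  26.5] z [-26.7  21.8]
-44 2790 y -21.4..23.0 z -27.0..11.7
-41 237 y -20.1..19.0 z -10.5..11.0
-38 172 y -20.0..19.0 z -10.4..10.5
-35 216 y -23.2..18.8 z -15.2..21.4
-32 942 y -27.0..23.1 z -26.1..23.1
-29 204 y -27.0..27.0 z -26.5..24.8
-26 880 y -26.9..27.0 z -26.9..24.7
```

```bash
python3 -m pendant '-0.001 0 0 0 0 0;-0.002 0 0 0 0 0;-0.002 0 0 0 0 0;-0.002 0 0 0 0 0' -0.1 ; python3 -m pendant '-0.06 0 0 0 0 0;-0.2 0 0 0 0 0;-0.4 0 0.08 0 0 0;-0.5 0 0.1 0 0 0;-0.5 0 0.1 0 0 0' -0.1
cat > chk.py <<'E'
from h import *
st()
img,d,K,Rm,t=cam("wrist"); P=pts(d,K,Rm,t); np.savez("w10.npz",img=img,d=d,K=K,Rm=Rm,t=t)
ok=(d>0)&(img.mean(2)>60)
def circ(nm,x,y,rr,z0,dz=.003):
    m=ok&(abs(P[...,2]-z0)<dz)&(np.hypot(P[...,0]-x,P[...,1]-y)<rr)
    q=P[m]
    if len(q)<10: print(nm,len(q)); return
    c,rad=cv2.minEnclosingCircle(q[:,:2].astype(np.float32)*1000); print(nm,len(q),np.round(c,1),round(rad,1),"z",np.median(q[:,2]).round(4),"slope deg",np.degrees(np.linalg.lstsq(np.c_[q[:,:2],np.ones(len(q))],q[:,2],rcond=None)[0][:2]).round(1))
circ("barrel1",.484,.2134,.0125,.0245); circ("flange2",.484,.178,.0245,.0245); circ("barrel3",.484,.1425,.0125,.0245)
circ("flange1",.484,.2134,.0245,.0128,.002);circ("flange3",.484,.1425,.0245,.0128,.002)
m=ok&(P[...,2]>.0245)&(P[...,2]<.031)&(abs(P[...,0]-.485)<.016)&(P[...,1]>.075)&(P[...,1]<.125); print("block top +y edge",np.percentile(P[m][:,1],[50,95,99]).round(4))
cv2.imwrite("pics/chk.png",cv2.resize(img[100:400,180:460],None,fx=2,fy=2,interpolation=cv2.INTER_CUBIC))
E
python3 chk.py
```

```text
time: 23.4
ee_pos: [0.4836, 0.1424, -0.0193]
eef_rot: [-0.499, -0.5, 0.501, -0.5]
ft_force: [-0.4, 0.7, -0.3]
width: 0.0378
time: 23.9
ee_pos: [0.4866, 0.1173, 0.1099]
eef_rot: [0.502, 0.499, -0.499, 0.501]
ft_force: [-0.2, -0.4, -1.2]
width: 0.0389
t 23.90 [0.4866 0.1173 0.1099] F [-0.2 -0.4 -1.2] w 0.0389
barrel1 440 [484.2 212.7] 11.8 z 0.0243 slope deg [-0.2  0.9]
flange2 2755 [484.1 178. ] 24.4 z 0.0244 slope deg [ 0. -0.]
barrel3 354 [483.5 143.4] 11.6 z 0.0242 slope deg [-0.4  0.4]
flange1 1836 [484.  213.8] 24.1 z 0.0126 slope deg [-0.1 -0.1]
flange3 1364 [483.5 142.2] 24.3 z 0.0125 slope deg [0. 0.]
block top +y edge [0.0911 0.1112 0.1121]
```

View pics/chk.png

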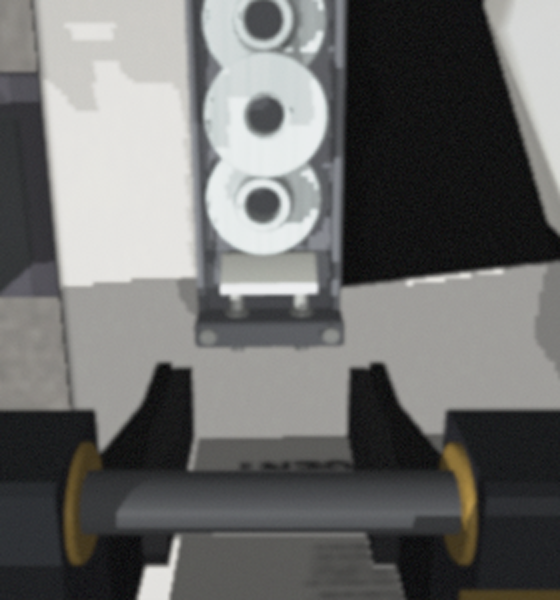

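```bash
python3 - <<'E'
from h import *
for n in("top",):
    img,d,K,Rm,t=cam(n); z=np.load("top0.npz"); P=pts(d,K,Rm,t); P0=pts(z["d"],K,Rm,t)
    for nm,x,y in(("rinse",.645,.38),("dropper",.595,.371),("pot",.52,.546),("timer",.64,.07)):
        for Q in(P0,P):
            m=(np.hypot(Q[...,0]-x,Q[...,1]-y)<.045)&(Q[...,2]>.03); print(nm,m.sum(),Q[m].mean(0).round(4))
E
```

```text
rinse 381 [0.6452 0.3825 0.0913]
rinse 384 [0.645  0.3824 0.0911]
dropper 161 [0.6097 0.377  0.0619]
dropper 166 [0.6095 0.3768 0.0616]
pot 505 [0.5211 0.5469 0.0615]
pot 505 [0.5212 0.547  0.0615]
timer 669 [0.6411 0.0312 0.1377]
timer 669 [0.6411 0.0312 0.1376]
```

The final view shows the row straight: sleeve 1 at (265,18) barrel up, 2 at (265,115) flange up over both neighbours, and 3 at (263,203) barrel up against the block at (268,270). The bystanders haven't moved and the gripper is clear, so I'm handing in.

```bash
python3 -c "
from bench import close_job
print(close_job())"
```

```text
the job is handed in; nothing more can be done
None
```

The three sleeves are packed in the tray as asked: flange down against the end wall, flange up in the middle, flange down against the block. I handed the job in at about 24 s with the gripper well clear.

**Method:** The middle sleeve went in first, then the left one, which was already flange out. The right one went in last, leaned 25° so its edge passed under the second sleeve's flange. I then turned it flat so it pushed the block back.

**Last checks:**
- **Level:** All three slope by about 0° on their flanges, with the flange tops at the height expected for standing on the floor.
- **Spacing:** Sleeve 1 measures at the wall to within about 0.5 mm. The first and third centres are about 71.6 mm apart, against 71 expected.
- **Block:** It is about 3 mm back from rest, against about 3.5 mm expected, so the spring is holding the row.
- **Bottles, timer and pot:** The bottles and pot are within 0.3 mm of where they started. The timer check also took in the box beside it, but that reading did not change either.

**What went wrong or disagreed:**
- **First sleeve caught the wall:** Its flange landed on top of the end wall on the way down, at about 54 N on the wrist, and tipped about 9° in the grip. I backed off, pressed it flat on the floor and slid it to the wall.
- **Fingertip position:** The fingertips measured about 34 mm behind the reported TCP, unlike the description. I used the measured value throughout.
- **Tray position:** The top and wrist cameras disagreed by about 2 mm on where the tray is. I went by the wrist camera.

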